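Free the jammed drip tray and slide it back under the kettle

TASK

The steel drip tray of the kettle stand has jammed slantwise in the open hopper of the tilt-out bin: its low nose sits behind the hopper's front wall and its high end is caught under the bin's hood. Without forcing it, turn it level until its corners come free, lift it out, and slide it nose first into the bay under the kettle until it is fully home against the stop, then let go. Leave the kettle and everything else on the table standing where it is.

Things in the scene. Friction and masses are not known exactly. Their poses are not given: they have to be found in the camera images.
- tray_centre (a point): centre (half-way up) of the stainless drip tray, an open-topped steel box 130 mm long (its x), 60 mm wide (its y), 45 mm high (its z), walls 3 mm, about 0.25 kg. Its x axis points to the plain nose end, z out of its open top. At the start it lies on the open hopper's floor, nose end low and touching the front wall
- tray_nose (a point): middle of the tray's plain nose end, 65 mm from the centre, half-way up; axes as the tray's. The nose goes first into the bay
- tray_tab (a point): outer tip of the pull tab (26 mm wide, 6 mm thick) that stands 10 mm out of the tray's other end, at 24 mm above the tray's underside; axes as the tray's
- hopper_hinge (a point): on the tilt-out bin (fixed to the table): middle of the bottom front edge of its open hopper, 14 mm above the table. Axes as the bin's: x level into the bin, away from its open front; z up. The hopper is a clear open-topped tray tipped forward and held by its stop: from here its floor (4 mm thick) rises to +x at 0.45 rad; inside it is 150 mm deep along the floor, 150 mm wide (75 mm to either side)
- hopper_lip (a point): on the bin: middle of the top edge of the open hopper's front wall, which stands 52 mm square to the hopper's floor, as do its side and back walls; a finger lip 12 mm wide juts out forward there. Axes as the bin's. A second hopper of the same shape, shut, stands beside it at +y (centres 170 mm apart) in the same 140 mm high housing
- hood_edge (a point): on the bin: middle of the front edge of the hood, on its underside, 76 mm to +x of the hinge point and 120 mm above it; a level plate 6 mm thick from here 96 mm to +x. It overhangs the tray's high end, so the tray cannot go straight up, nor forward while its nose is behind the front wall; within about 0.15 rad of level it passes forward between the two. Axes as the bin's
- kettle_stand: slatted bamboo kettle stand, fixed to the table, 184 mm deep (its x), 156 mm wide, top 66 mm above the table; origin at table height in the middle of the bay's mouth, x into the bay, z up. The bay is open below (the tray slides on the table), 66 mm wide between straight side walls, 54 mm high, with a stop 130 mm in. A kettle stands on top, its belly about 55 mm back from the front
- tray_home (a point): where the tray's centre lies when it is fully home: 65 mm into the bay, on its midline, 22.5 mm above the table; axes as the stand's (x inward)
- kettle_centre (a point): middle of the white ceramic kettle on the stand, 50 mm above its foot; belly 126 mm across, spout along its x, total height with its arched handle 160 mm, loose, about 0.75 kg
- glass_cup_a: a loose glass cup, 68 mm across, 85 mm high; origin at the centre of its foot
- glass_cup_b: another loose glass cup, 68 mm across, 85 mm high; origin at the centre of its foot
- saucer: white melamine saucer, 136 mm across, 16 mm high, loose; origin at the centre of its foot
- lotus_tray: empty lotus-shaped candy tray, white, about 215 mm across the petals, 50 mm high, loose; origin at the centre of its foot
- tea_caddy: round white ceramic tea caddy with a wooden lid and knob, 68 mm across, 110 mm high, loose; origin at the centre of its foot
- tea_spoon: wooden tea spoon, 150 mm long, lying flat, loose
Things that resemble listed ones, but are neither listed nor needed, are in the scene too. Of the things shaped like the kettle_stand, the wooden one is meant.

How it is judged:
On the way:
1. the drip tray is out of the hopper, clear of the bin and level to within about 20 degrees (x of tray_centre in the frame of hopper_hinge below -0.09 m and contact force between drip_tray and bin below 0.1 N and angle between tray_centre's own z axis and vertical below 0.35 rad), for 0.1 s.
At the end, for the whole second after the job is handed in: the tray lies on the table in the bay under the kettle, nose inward, open top up, its centre within 4 mm of fully home along the bay and within 6 mm of the midline, at rest and let go (x of tray_centre in the frame of tray_home between -0.004 and 0.004 m and y of tray_centre in the frame of tray_home between -0.006 and 0.006 m and x of tray_nose in the frame of tray_home above 0.055 m and height (world z) of tray_centre below 0.028 m and angle between tray_centre's own z axis and vertical below 0.08 rad and linear speed of drip_tray below 0.02 m/s); the robot touches nothing.
It fails at once if the tray was forced against the bin (more than 40 N) (contact force between drip_tray and bin above 40 N).
It fails at once if the kettle was shifted or tipped (distance of kettle_centre from where it was at the start of the episode above 0.015 m or angle between kettle_centre's own z axis and vertical above 0.2 rad).
It fails at once if a bystander was disturbed (distance of any of glass_cup_a, glass_cup_b, saucer, lotus_tray, tea_caddy, tea_spoon from where it was at the start of the episode above 0.02 m).
It also fails if it takes over 58 s, if anything falls off the work surface, if the arm or the gripper's body presses on something with over 40 N, if the wrist force passes 120 N, or if a joint passes its speed limit or range.

ROBOT

A 6-joint arm with a two-finger parallel gripper is mounted at the origin on the work surface. World frame = base frame: x ahead of the robot, y to its left, z up, the work surface at z = 0. Lengths are in m, angles in rad, forces in N, time in s.
With the tool pointing down it reaches from about 0.375 to 0.975 m from the base axis. Payload 3.8 kg.
Tool frame: the origin (TCP) lies where the fingers leave the gripper's body, on its centre line; the fingertips stand bot.finger_overhang ahead of it and the grasp point (between the pads) lies 45 mm ahead of it (bot.finger_overhang is the distance from the TCP to the fingertips, in m); z points along the fingers, y is the direction in which the jaws open and shut (so a half turn about z gives the same grasp; the last joint's range is limited). The gripper opens to 88 mm and grips with 3 to 60 N. Pads are 18 mm wide; open, the fingers measure 123 mm over their backs; the gripper's body (75 mm by 187 mm) begins 45 mm behind the grasp point.
Start: joints at [1.136, 0.264, 1.604, -0, 1.274, -0.037], TCP at [0.261, 0.622, 0.303] pointing down, gripper open.
Joint ranges: [-2.63, 2.63], [-0.94, 2.18], [0.31, 2.57], [-1.31, 4.45], [0, 2.66], [-2.55, 2.55]. Speed limits (rad/s): [2.57, 2.57, 3.14, 3.14, 3.14, 3.14].

INTERFACE

Orientations are given as a unit quaternion [x, y, z, w].
In Python, from station import sensors, cams, close_job, nets, bot gives the robot as it stands. The module is installed in compiled form; this text tells all that it offers.
- The arm moves only by the shell command python3 -m jog 'ROWS' [FORCE]. ROWS is a JSON object of lists of equal length, an entry for each row: "dp": the shift along the world's x, y, z in m, a list of three; "turn": the turn about the world's z in degrees; "gripper": the finger opening in m, from 0 to 0.0881. A call has 1 to 8 rows; each row shifts and turns the commanded pose from where the row before left it; what a row does not reach is not made up. A row lasts 1/10 s, in which the tool goes at most 50 mm and 8.59 degrees, less where a joint would pass 70% of its speed; a pose out of reach is approached as far as the arm can. A call with a gripper value outside its range is refused whole. The fingers move at their own pace and stop on an object; FORCE is the grip in N (left out, the last holds). Time passes only in rows, so rows that do not move let the fingers close. It gives the time, the measured TCP pose, the force and the opening at its end, in the units of the state.
- sensors.observe(): the state, without advancing time (a new reading comes with each control period).
- cams.read_camera(name): name is "side" or "top"; returns a dict with "frame" (480x640x3 uint8, blue, green, red), "K" (3x3 intrinsics, pixels), "rvec" (rotation vector, rad) and "tvec" (3), from world to camera coordinates, as OpenCV has them. Camera axes: x right, y down, z forward; pixel columns grow to the right and rows downward; lengths in m; the calibration is good to about 2 mm. A picture is of the moment at which its call begins. There is no depth.
- close_job(): hands the job in, once; it reports no verdict.
Trained networks look in the newest picture that a camera, given by its name, has taken for a name from the list of things; names that differ only in an ending like _2 or _b are one class to them, and where a whole thing is asked for, a point or a joint stands for the part that bears it (a point fixed in the world has none). Each returns a list of dicts, best first, with "score" (0 to 1); they miss things now and then, are a little off and sometimes report something else, mostly with a low value. They report only what shows in the picture. A call takes as long as a camera call. They do not tell look-alikes from the thing itself.
- nets.look_for(name, camera): "position" ([x, y, z] in m, in world coordinates, good to about 4 mm: the middle of the surface that is visible of it).
- nets.cut_out(name, camera): "mask" (480x640 bool, what is visible of it).
The state is a dict: "t": time; "qpos": joint angles; "joint_vel": joint speeds; "joint_efforts": joint torques, N m; "position": TCP position; "ee_rot": TCP orientation; "contact_force": force on the tool from outside, world axes, zero at the start; "moment": the same for the moment, N m; "gripper_width": finger opening in m.
Only numpy, scipy, OpenCV 4.12 (cv2) and the standard library are available. Lean on these libraries where they do the work, as an engineer would, in place of code of your own. Each camera call takes 0.05 s, during which the arm holds its last target.

## Working session

There is one attempt and no reset: what is moved stays moved. The work goes in short steps, Python scripts to look and compute and a shell command to move; the robot and the scene stay as the last step left them, time stands still between calls to the robot, and variables do not carry over. Pictures are saved under pics/ and viewed, and the job is handed in when it is done.

```bash
ls; mkdir -p pics; python3 - <<'E'
from station import sensors,cams,nets,bot
import cv2,numpy as np
s=sensors.observe()
print({k:np.round(v,3).tolist() for k,v in s.items()}, bot.finger_overhang)
for c in ("side","top"):
    d=cams.read_camera(c); cv2.imwrite(f"pics/{c}0.png",d["frame"])
    R=cv2.Rodrigues(np.array(d["rvec"]))[0]; print(c,np.round(d["K"],1).tolist(),"pos",np.round(-R.T@np.ravel(d["tvec"]),3),"fwd",np.round(R[2],3))
E
```

```text
pics
{'t': 0.0, 'qpos': [1.136, 0.265, 1.605, -0.0, 1.274, -0.037], 'joint_vel': [0.001, -0.0, 0.0, -0.002, 0.0, 0.0], 'joint_efforts': [-0.0, -50.211, -35.688, 0.073, 0.029, -0.0], 'position': [0.261, 0.622, 0.301], 'ee_rot': [0.198, 0.98, -0.001, -0.0], 'contact_force': [-0.236, 0.56, 0.447], 'moment': [0.01, -0.032, 0.041], 'gripper_width': 0.088} 0.064
side [[518.8, 0.0, 316.6], [0.0, 518.8, 243.9], [0.0, 0.0, 1.0]] pos [-0.05  -0.704  1.016] fwd [ 0.467  0.503 -0.727]
top [[543.6, 0.0, 320.0], [0.0, 543.6, 229.8], [0.0, 0.0, 1.0]] pos [ 0.476 -0.044  1.172] fwd [ 0.053  0.001 -0.999]
```

View pics/side0.png

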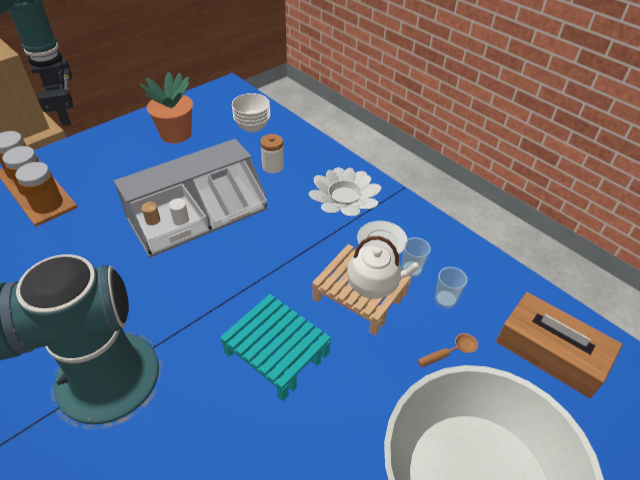

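View pics/top0.png

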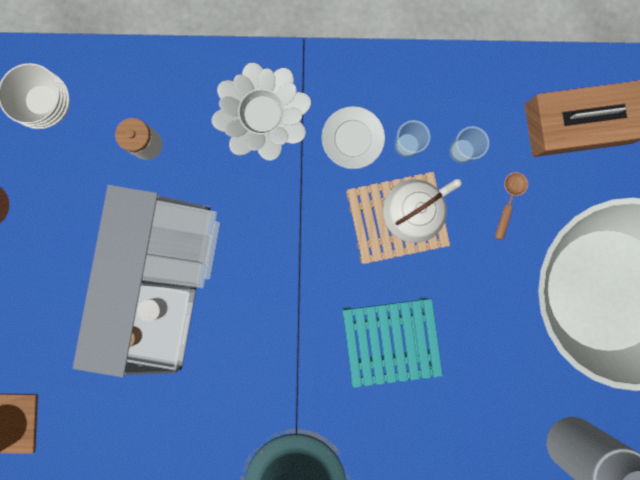

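```bash
cat > h.py <<'E'
from station import sensors,cams,nets,bot
import cv2,numpy as np
def cam(c):
    d=cams.read_camera(c); d["R"]=cv2.Rodrigues(np.array(d["rvec"]))[0]; d["t"]=np.ravel(d["tvec"]); d["K"]=np.array(d["K"]); return d
def proj(d,P):
    return cv2.projectPoints(np.array(P,float).reshape(-1,3),np.array(d["rvec"],float),d["t"],d["K"],None)[0].reshape(-1,2)
def ray(d,uv):
    v=d["R"].T@np.linalg.inv(d["K"])@np.array([uv[0],uv[1],1.0]); return -d["R"].T@d["t"],v
def atz(d,uv,z):
    o,v=ray(d,uv); return o+v*(z-o[2])/v[2]
def crop(f,x0,y0,x1,y1,k,name,pts=()):
    g=f[y0:y1,x0:x1]; g=cv2.resize(g,None,fx=k,fy=k,interpolation=cv2.INTER_CUBIC)
    for p in pts: cv2.circle(g,(int((p[0]-x0+.5)*k),int((p[1]-y0+.5)*k)),3,(0,0,255),-1)
    cv2.imwrite(name,g)
E
python3 - <<'E'
from h import *
for c in ("top","side"):
    d=cam(c)
    if c=="top": crop(d["frame"],60,160,240,400,2.5,"pics/bin_top.png");crop(d["frame"],330,150,480,280,5,"pics/stand_top.png")
    else: crop(d["frame"],100,130,290,260,4,"pics/bin_side.png");crop(d["frame"],290,210,450,340,5,"pics/stand_side.png")
    for n in ("tray_centre","tray_nose","tray_tab","hopper_hinge","hopper_lip","hood_edge","kettle_stand","tray_home","kettle_centre","glass_cup_a","saucer"):
        print(c,n,[(np.round(r["position"],3).tolist(),round(r["score"],2)) for r in nets.look_for(n,c)[:3]])
E
```

```text
top tray_centre [([0.499, 0.242, 0.049], 0.65), ([0.711, 0.329, 0.101], 0.46)]
top tray_nose [([0.499, 0.247, 0.05], 0.95), ([0.412, 0.309, 0.136], 0.48)]
top tray_tab [([0.542, -0.17, 0.065], 0.57)]
top hopper_hinge [([0.41, 0.306, 0.143], 0.65)]
top hopper_lip [([0.411, 0.31, 0.139], 0.81)]
top hood_edge [([0.411, 0.309, 0.137], 0.66)]
top kettle_stand [([0.539, -0.168, 0.066], 0.98), ([0.309, -0.198, 0.069], 0.66)]
top tray_home [([0.311, -0.195, 0.063], 0.94), ([0.54, -0.163, 0.066], 0.81), ([0.623, -0.452, 0.017], 0.36)]
top kettle_centre [([0.574, -0.227, 0.15], 0.55)]
top glass_cup_a [([0.72, -0.356, 0.048], 0.69), ([0.736, -0.235, 0.045], 0.55), ([0.541, -0.167, 0.066], 0.48)]
top saucer [([0.743, -0.109, 0.012], 0.94)]
side tray_centre [([0.507, 0.268, 0.068], 0.77), ([0.725, -0.227, 0.065], 0.56)]
side tray_nose [([0.51, 0.268, 0.067], 0.88)]
side tray_tab [([0.508, 0.27, 0.064], 0.98)]
side hopper_hinge [([0.394, 0.31, 0.066], 0.98)]
side hopper_lip [([0.396, 0.311, 0.069], 0.88)]
side hood_edge [([0.394, 0.308, 0.066], 0.94)]
side kettle_stand [([0.301, -0.206, 0.063], 0.95), ([0.518, -0.21, 0.063], 0.65)]
side tray_home [([0.523, -0.213, 0.069], 0.98), ([0.302, -0.207, 0.067], 0.92), ([0.711, -0.35, 0.056], 0.45)]
side kettle_centre [([0.504, 0.271, 0.066], 0.63), ([0.553, -0.251, 0.151], 0.56)]
side glass_cup_a [([0.73, -0.224, 0.066], 0.6), ([0.709, -0.348, 0.058], 0.59), ([0.507, 0.268, 0.068], 0.17)]
side saucer [([0.757, -0.092, 0.012], 0.92)]
```

View pics/bin_top.png

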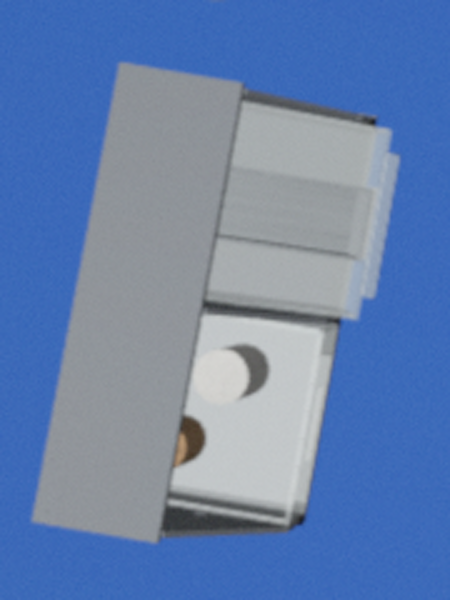

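View pics/bin_side.png

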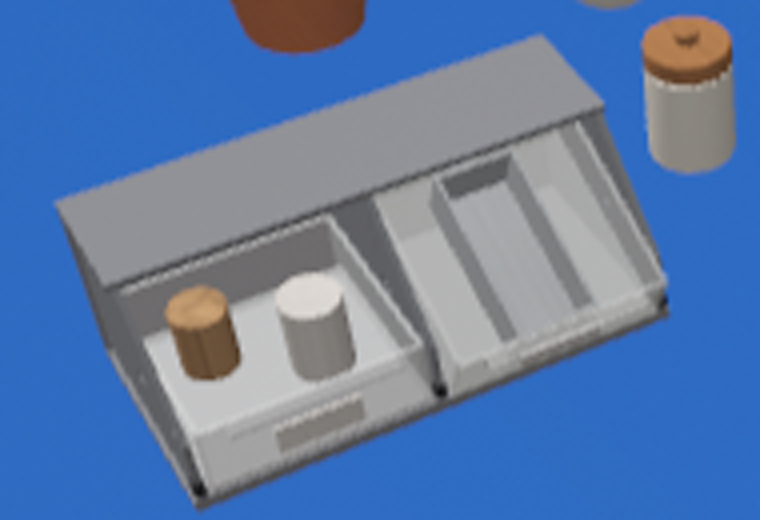

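View pics/stand_side.png

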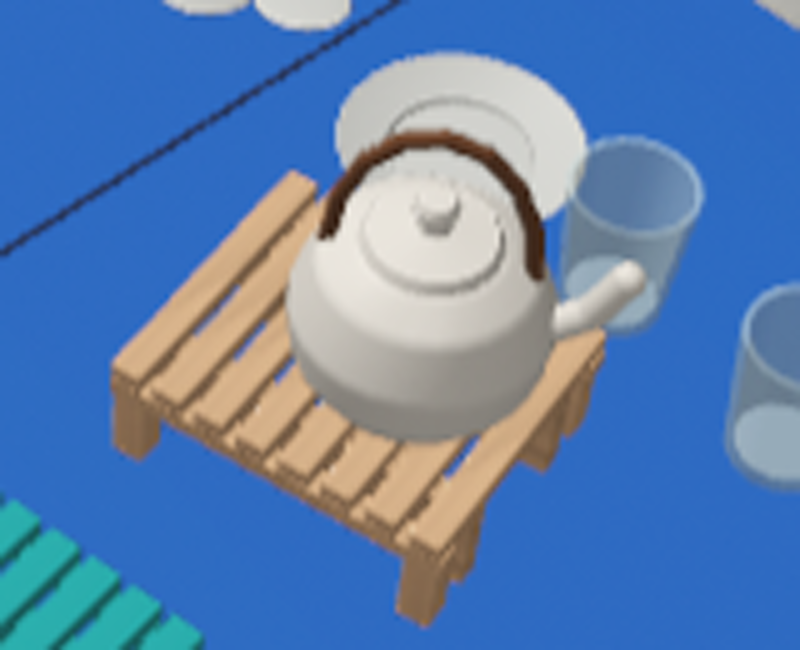

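View pics/stand_top.png

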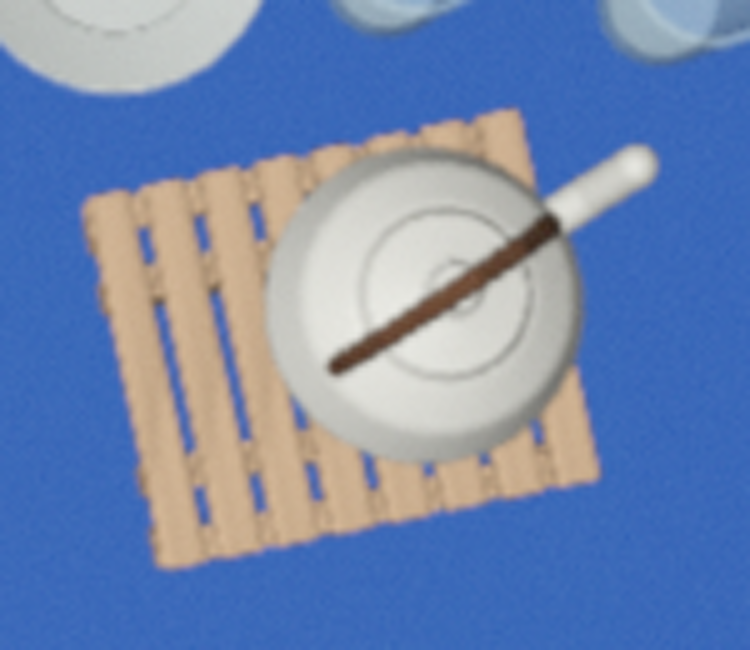

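```bash
python3 - <<'E'
from h import *
from scipy.optimize import least_squares
T=cam("top");S=cam("side")
tp=np.array([(157.6,193.6),(123.6,376.4),(108,185.2),(73.2,368.4)])-.5
sp=np.array([(250.75,156),(126.25,201.25),(235,139),(113.75,181)])-.5
# order: front-far(-y), front-near(+y), rear-far, rear-near
for d,p in((T,tp),(S,sp)): print(np.round([atz(d,q,.14) for q in p],4).tolist())
def f(v):
    hx,hy,psi,a,b=v
    P=[]
    for bx,by in((.076,a),(.076,b),(.172,a),(.172,b)):
        P.append((hx+bx*np.cos(psi)-by*np.sin(psi),hy+bx*np.sin(psi)+by*np.cos(psi),.14))
    return np.r_[(proj(T,P)-tp).ravel(),(proj(S,P)-sp).ravel()]
# a unknown: tie hinge y: housing symmetric about 0.085 => a=0.085-w,b=0.085+w
g=lambda v:f([v[0],v[1],v[2],.085-v[3],.085+v[3]])
r=least_squares(g,[.5,.2,1.5,.17]);print(np.round(r.x,4),np.round(r.fun,1))
E
```

```text
[[0.5958, 0.2686, 0.14], [0.2503, 0.3208, 0.14], [0.6102, 0.3638, 0.14], [0.2635, 0.4159, 0.14]]
[[0.598, 0.2721, 0.14], [0.2513, 0.3246, 0.14], [0.6117, 0.3652, 0.14], [0.2643, 0.4168, 0.14]]
[0.4958 0.2074 1.4215 0.1751] [-0.3 -0.2 -0.2  0.2 -0.1 -0.1 -0.1 -0.4  0.1  0.8  0.1  0.9 -0.1  0.3
  0.1  0.1]
```

```bash
cat >> h.py <<'E'
H=np.array([.4958,.2074,.014]); PSI=1.4215
def bw(p):
    p=np.atleast_2d(p); c,s=np.cos(PSI),np.sin(PSI)
    return np.c_[H[0]+c*p[:,0]-s*p[:,1],H[1]+s*p[:,0]+c*p[:,1],H[2]+p[:,2]]
def wb(P):
    P=np.atleast_2d(P)-H; c,s=np.cos(PSI),np.sin(PSI)
    return np.c_[c*P[:,0]+s*P[:,1],-s*P[:,0]+c*P[:,1],P[:,2]]
E
python3 - <<'E'
from h import *
c,s=np.cos(.45),np.sin(.45)
def hop(q): q=np.atleast_2d(q); return bw(np.c_[c*q[:,0]-s*q[:,2],q[:,1],s*q[:,0]+c*q[:,2]])
def box(y0,s0=.003,n0=.004,yaw=0):
    Q=[]
    for z in(0,.045):
        for x,y in((0,-.03),(.13,-.03),(.13,.03),(0,.03)): Q.append((s0+x*np.cos(yaw)-y*np.sin(yaw),y0+y*np.cos(yaw)+x*np.sin(yaw),n0+z))
    return hop(Q)
def draw(im,p,col,k,o):
    p=((p-o+.5)*k).astype(int)
    for i in range(4):
        for a,b in((i,(i+1)%4),(i+4,(i+1)%4+4),(i,i+4)): cv2.line(im,tuple(map(int,p[a])),tuple(map(int,p[b])),col,1)
for cn,(x0,y0,x1,y1) in(("top",(110,180,230,300)),("side",(180,140,280,240))):
    d=cam(cn); k=6 if cn=="side" else 5
    im=cv2.resize(d["frame"][y0:y1,x0:x1],None,fx=k,fy=k,interpolation=cv2.INTER_CUBIC)
    cv2.imwrite(f"pics/{cn}_tray_raw.png",im)
    draw(im,proj(d,box(0)),(0,0,255),k,np.array([x0,y0]))
    L=proj(d,hop([(0,-.075,.052),(0,.075,.052),(0,.075,0),(0,-.075,0)])); 
    L=((L-[x0,y0]+.5)*k).astype(int); cv2.polylines(im,[L.reshape(-1,1,2)],True,(0,255,0),1)
    cv2.imwrite(f"pics/{cn}_tray.png",im)
E
```

```text
(no output)
```

View pics/top_tray.png

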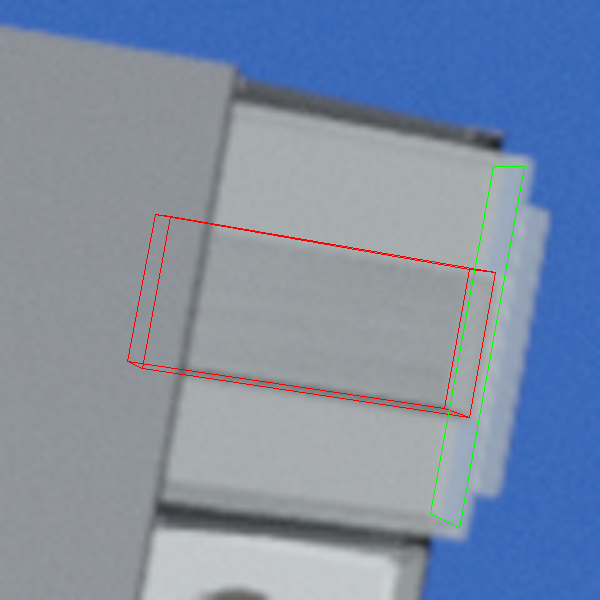

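View pics/side_tray.png

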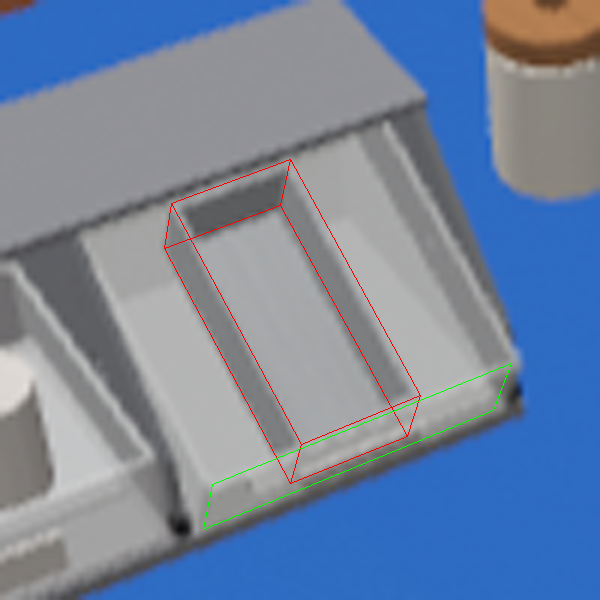

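View pics/top_tray_raw.png

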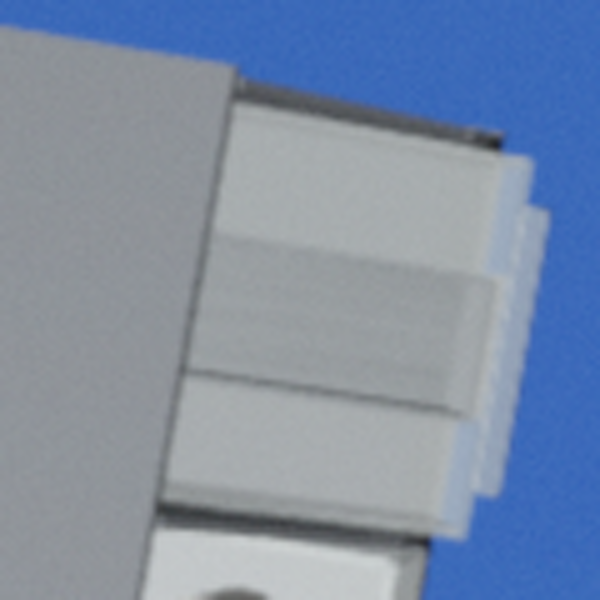

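View pics/side_tray_raw.png

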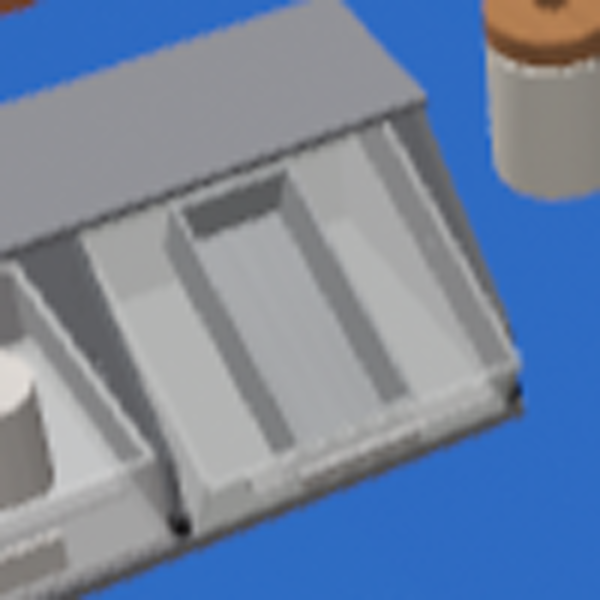

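```bash
python3 -m jog '{"dp":[[0.0237,-0.0403,0],[0.0237,-0.0403,0],[0.0237,-0.0403,0],[0.0237,-0.0403,0],[0.0237,-0.0403,0],[0.0237,-0.0403,0],[0.0237,-0.0403,0],[0.0237,-0.0403,0]],"turn":[-7.6,-7.6,-7.6,-7.6,-7.6,-7.6,-7.6,-7.6],"gripper":[0.088,0.088,0.088,0.088,0.088,0.088,0.088,0.088]}' 5
```

```text
t: 2.3
position: [0.4517, 0.2982, 0.3031]
ee_rot: [0.668, 0.744, 0.0, 0.0]
contact_force: [0.8, 0.8, -0.5]
gripper_width: 0.088
```

```bash
cat >> h.py <<'E'
def st():
    s=sensors.observe(); q=s["ee_rot"]; p=np.array(s["position"])
    yaw=np.degrees(2*np.arctan2(q[1],q[0]))-90
    print("t",round(s["t"],2),"tcp",np.round(p,4),"toolY",round((yaw+90)%180-90,2),"bin",np.round(wb(p)[0]+[0,0,.014],4),"F",np.round(s["contact_force"],1),"w",round(s["gripper_width"],4))
    return s
E
python3 -m jog '{"dp":[[0.0229,-0.0394,-0.02],[0.0230,-0.0395,-0.02],[0,0,-0.03],[0,0,0]],"turn":[-7.4,-7.3,0,0],"gripper":[0.088,0.088,0.088,0.088]}' 5; python3 -c "
from h import *
st(); d=cam('top'); crop(d['frame'],60,130,320,330,3,'pics/a1.png');d=cam('side'); crop(d['frame'],60,60,320,260,3,'pics/a1s.png')"
```

```text
t: 2.7
position: [0.4951, 0.2186, 0.2286]
ee_rot: [0.757, 0.653, -0.004, -0.001]
contact_force: [-1.2, -1.1, -0.3]
gripper_width: 0.088
t 2.7 tcp [0.4951 0.2186 0.2286] toolY -8.46 bin [0.0109 0.0024 0.2286] F [-1.2 -1.1 -0.3] w 0.088
```

View pics/a1s.png

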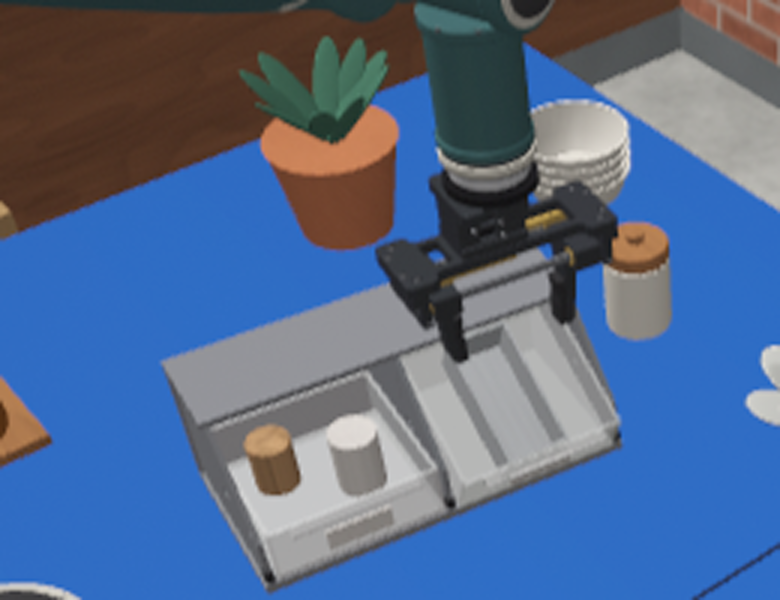

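View pics/a1.png

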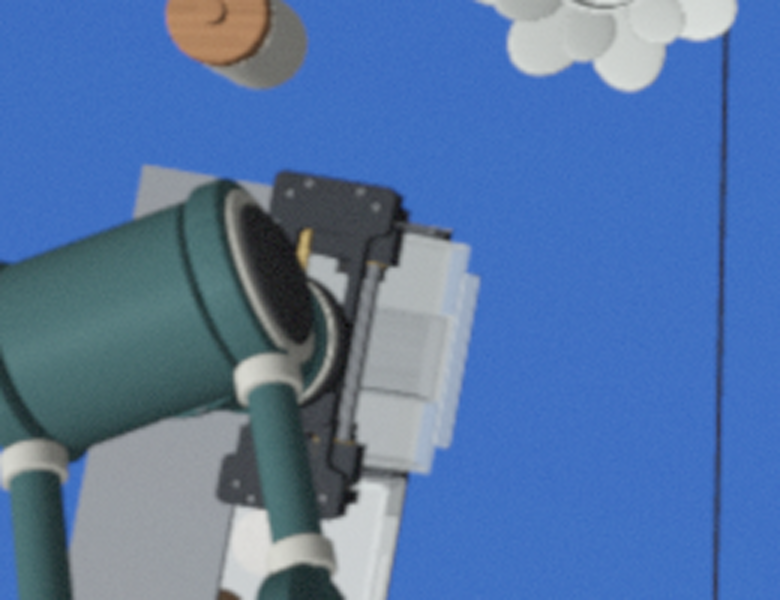

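```bash
python3 -m jog '{"dp":[[0.0025,0.0005,-0.03],[0,0,-0.03],[0,0,-0.03],[0,0,-0.02],[0,0,-0.011],[0,0,0]],"turn":[0,0,0,0,0,0],"gripper":[0.088,0.088,0.088,0.088,0.088,0.088]}' 4; python3 -c "
from h import *
st(); d=cam('top'); crop(d['frame'],60,130,320,330,3,'pics/a2.png');d=cam('side'); crop(d['frame'],120,100,320,250,4,'pics/a2s.png')"
```

```text
t: 3.4
position: [0.4991, 0.2224, 0.1116]
ee_rot: [0.756, 0.655, -0.0, -0.0]
contact_force: [0.1, -0.1, -0.2]
gripper_width: 0.0877
t 3.4 tcp [0.4991 0.2224 0.1116] toolY -8.19 bin [ 0.0153 -0.001   0.1116] F [ 0.1 -0.1 -0.2] w 0.0877
```

View pics/a2s.png

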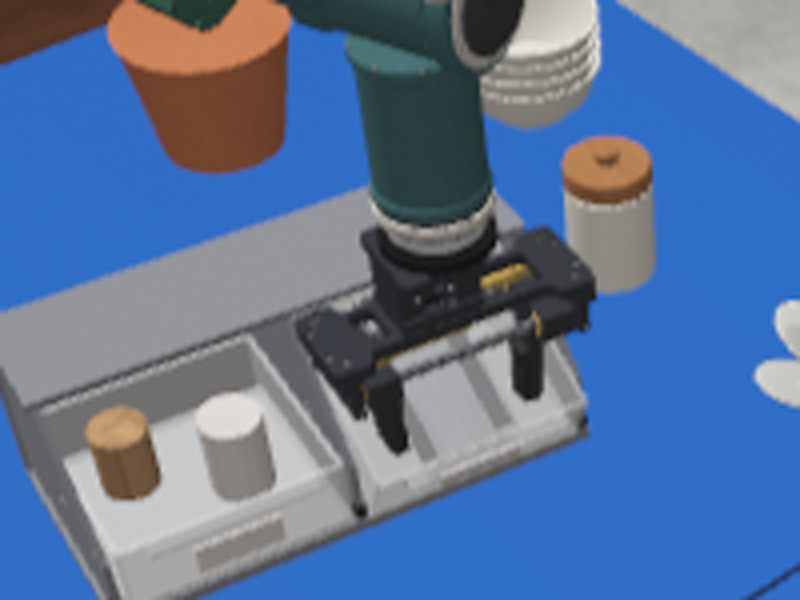

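```bash
python3 -m jog '{"dp":[[-0.0015,-0.004,-0.004],[0,0,0],[0,0,0],[0,0,0],[0,0,0],[0,0,0],[0,0,0],[0,0,0]],"turn":[0,0,0,0,0,0,0,0],"gripper":[0.088,0.088,0.05,0.05,0.05,0.05,0.05,0.05]}' 5; python3 -c "
from h import *
st(); d=cam('side'); crop(d['frame'],120,100,320,250,4,'pics/a3s.png')"
```

```text
t: 4.3
position: [0.4976, 0.2174, 0.1077]
ee_rot: [0.756, 0.654, -0.0, -0.0]
contact_force: [-2.6, -2.0, 2.0]
gripper_width: 0.0598
t 4.3 tcp [0.4976 0.2174 0.1077] toolY -8.29 bin [ 0.0101 -0.0003  0.1077] F [-2.6 -2.   2. ] w 0.0598
```

View pics/a3s.png

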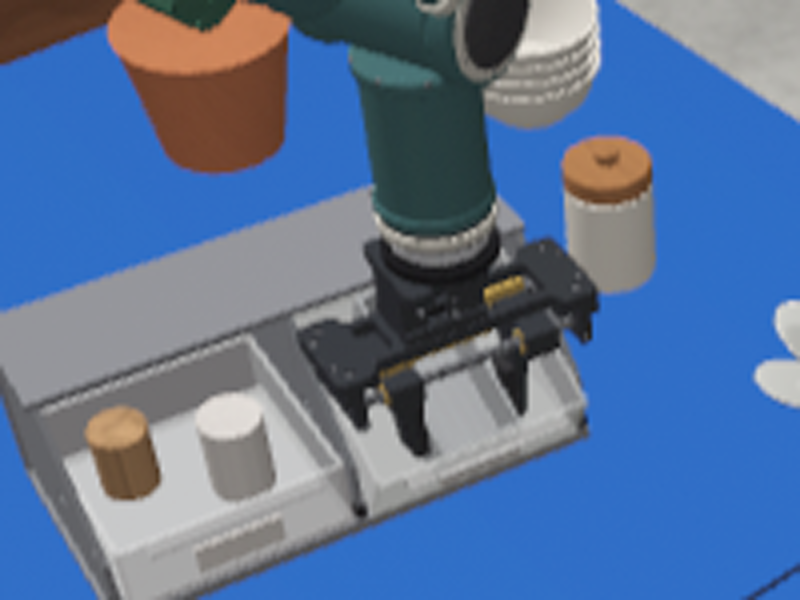

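```bash
python3 -m jog '{"dp":[[0,0,0.004],[0,0,0.004],[0,0,0.004],[0,0,0.004],[0,0,0]],"turn":[0,0,0,0,0],"gripper":[0.05,0.05,0.05,0.05,0.05]}' 5; python3 -c "
from h import *
st(); d=cam('side'); crop(d['frame'],150,120,290,240,5,'pics/a4s.png')"
```

```text
t: 4.85
position: [0.4986, 0.2177, 0.1246]
ee_rot: [0.756, 0.654, 0.001, 0.0]
contact_force: [-0.6, 0.2, -1.7]
gripper_width: 0.0601
t 4.85 tcp [0.4986 0.2177 0.1246] toolY -8.29 bin [ 0.0106 -0.0012  0.1246] F [-0.6  0.2 -1.7] w 0.0601
```

View pics/a4s.png

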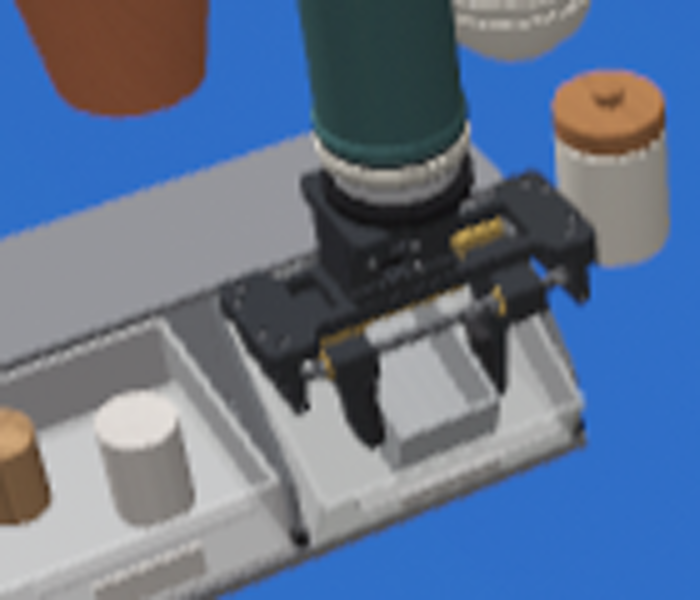

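```bash
cat >> h.py <<'E'
# grip in tray/hopper coords
_c,_s=np.cos(.45),np.sin(.45)
GS=_c*.0101+_s*.0487-.001; GN=-_s*.0101+_c*.0487-.004   # from nose, above underside
def tray(th,tcp,yaw_deg=None):
    g=np.array(tcp)-[0,0,.045]; u=np.radians(yaw_deg)+np.pi/2 if yaw_deg is not None else PSI
    ex=np.array([np.cos(u),np.sin(u),0]); ey=np.array([-np.sin(u),np.cos(u),0]); ez=np.array([0,0,1])
    a=np.cos(th)*ex+np.sin(th)*ez; n=-np.sin(th)*ex+np.cos(th)*ez
    return np.array([g+(x-GS)*a+(z-GN)*n+y*ey for z in(0,.045) for x,y in((0,-.03),(.13,-.03),(.13,.03),(0,.03))])
def draw(im,p,col,k,o):
    p=((p-np.array(o)+.5)*k).astype(int)
    for i in range(4):
        for a,b in((i,(i+1)%4),(i+4,(i+1)%4+4),(i,i+4)): cv2.line(im,tuple(map(int,p[a])),tuple(map(int,p[b])),col,1)
E
python3 -c "
from h import *
s=st(); print(GS,GN); f=cv2.imread('pics/a4s.png'); d=cam('side')
for th,c in((.45,(0,0,255)),(.25,(0,255,0))): draw(f,proj(d,tray(th,s['position'],-8.3)),c,5,(150,120))
cv2.imwrite('pics/a4o.png',f)"
```

```text
t 4.9 tcp [0.4985 0.2178 0.1243] toolY -8.3 bin [ 0.0106 -0.0012  0.1243] F [-0.3 -0.1 -1.3] w 0.0601
0.029277337244978947 0.03545862199005194
```

View pics/a4o.png

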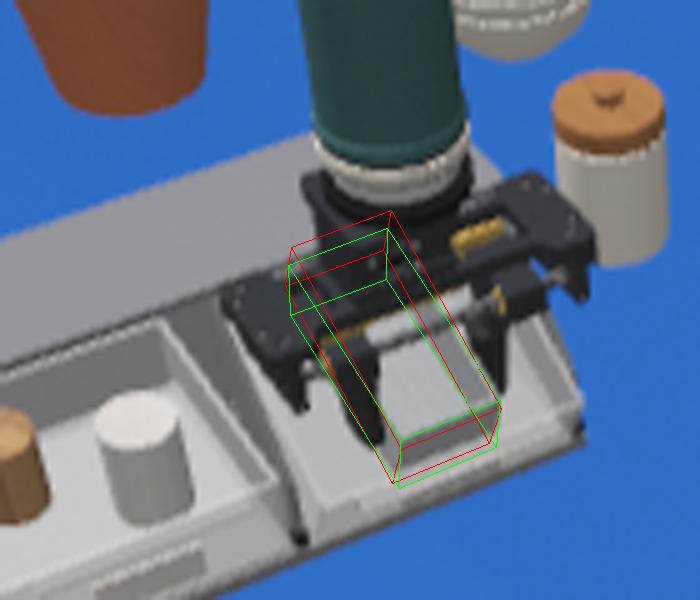

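```bash
python3 -m jog '{"dp":[[0,0,0.003],[0,0,0.003],[0,0,0.003],[0,0,0.003],[0,0,0]],"turn":[0,0,0,0,0],"gripper":[0.05,0.05,0.05,0.05,0.05]}' 5; python3 -c "
from h import *
s=st(); d=cam('side'); f=d['frame'];
k=5; g=cv2.resize(f[120:240,150:290],None,fx=k,fy=k,interpolation=cv2.INTER_CUBIC); cv2.imwrite('pics/a5s.png',g)
for th,c in((.45,(0,0,255)),(.15,(0,255,0))): draw(g,proj(d,tray(th,s['position'],-8.3)),c,5,(150,120))
cv2.imwrite('pics/a5o.png',g)"
```

```text
t: 5.45
position: [0.4982, 0.2176, 0.1362]
ee_rot: [0.756, 0.654, 0.0, 0.0]
contact_force: [-0.1, -0.5, -0.1]
gripper_width: 0.0603
t 5.45 tcp [0.4982 0.2176 0.1362] toolY -8.29 bin [ 0.0104 -0.0009  0.1362] F [-0.1 -0.5 -0.1] w 0.0603
```

View pics/a5s.png

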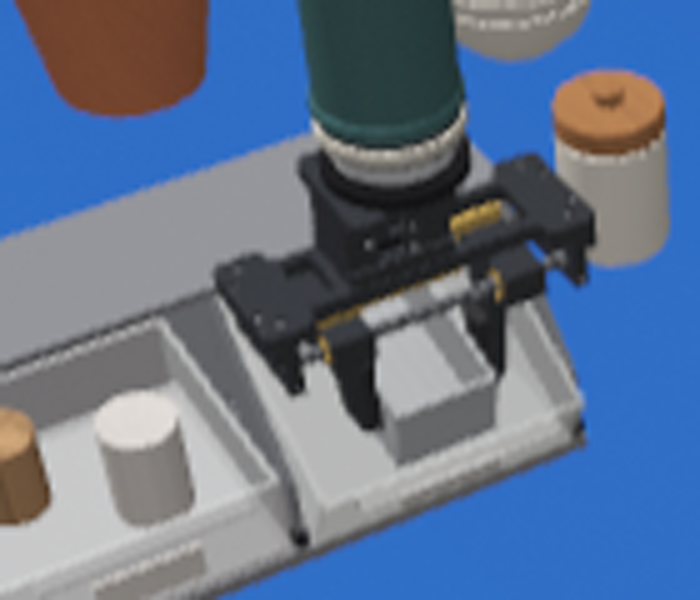

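View pics/a5o.png

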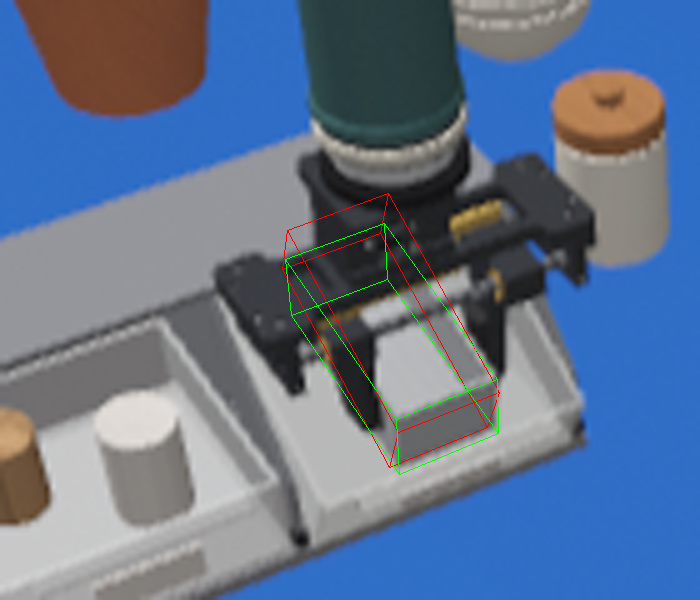

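```bash
python3 -m jog '{"dp":[[0,0,0.004],[0,0,0.004],[0,0,0.004],[0,0,0.003],[0,0,0]],"turn":[0,0,0,0,0],"gripper":[0.05,0.05,0.05,0.05,0.05]}' 5; python3 -c "
from h import *
s=st(); d=cam('side'); f=d['frame'];
k=5; g=cv2.resize(f[120:240,150:290],None,fx=k,fy=k,interpolation=cv2.INTER_CUBIC); cv2.imwrite('pics/a6s.png',g)
for th,c in((-.15,(0,0,255)),(.0,(0,255,0))): draw(g,proj(d,tray(th,s['position'],-8.3)),c,5,(150,120))
cv2.imwrite('pics/a6o.png',g)"
```

```text
t: 6.0
position: [0.4982, 0.2175, 0.1513]
ee_rot: [0.756, 0.654, 0.0, 0.0]
contact_force: [-0.5, -0.4, -0.3]
gripper_width: 0.0597
t 6.0 tcp [0.4982 0.2175 0.1513] toolY -8.28 bin [ 0.0104 -0.0009  0.1513] F [-0.5 -0.4 -0.3] w 0.0597
```

View pics/a6s.png

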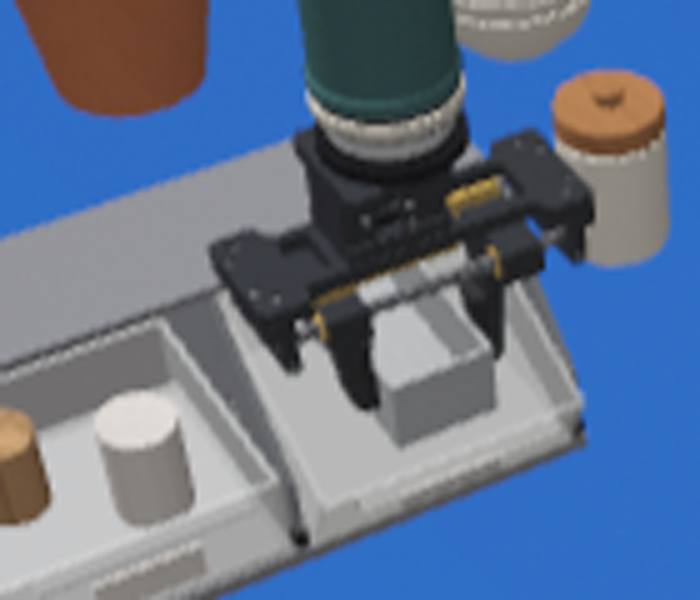

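View pics/a6o.png

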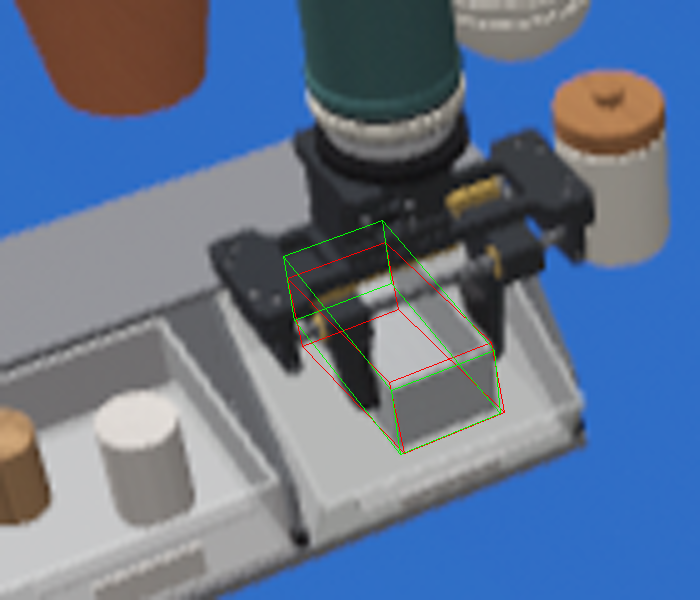

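```bash
python3 -m jog '{"dp":[[0,0,0],[0,0,0],[0,0,0.004],[0,0,0.003],[-0.0030,-0.0198,0],[-0.0030,-0.0198,0]],"turn":[0,0,0,0,0,0],"gripper":[0.04,0.04,0.04,0.04,0.04,0.04]}' 50; python3 -c "
from h import *
s=st(); d=cam('side'); f=d['frame'];
k=5; g=cv2.resize(f[120:240,150:290],None,fx=k,fy=k,interpolation=cv2.INTER_CUBIC)
for th,c in ((.0,(0,255,0)),): draw(g,proj(d,tray(th,s['position'],-8.3)),c,5,(150,120))
cv2.imwrite('pics/a7o.png',g)"
```

```text
t: 6.65
position: [0.492, 0.178, 0.1579]
ee_rot: [0.756, 0.655, 0.0, -0.0]
contact_force: [-0.4, -0.3, -2.1]
gripper_width: 0.0598
t 6.65 tcp [0.492  0.178  0.1579] toolY -8.23 bin [-0.0296 -0.0006  0.1579] F [-0.4 -0.3 -2.1] w 0.0598
```

View pics/a7o.png

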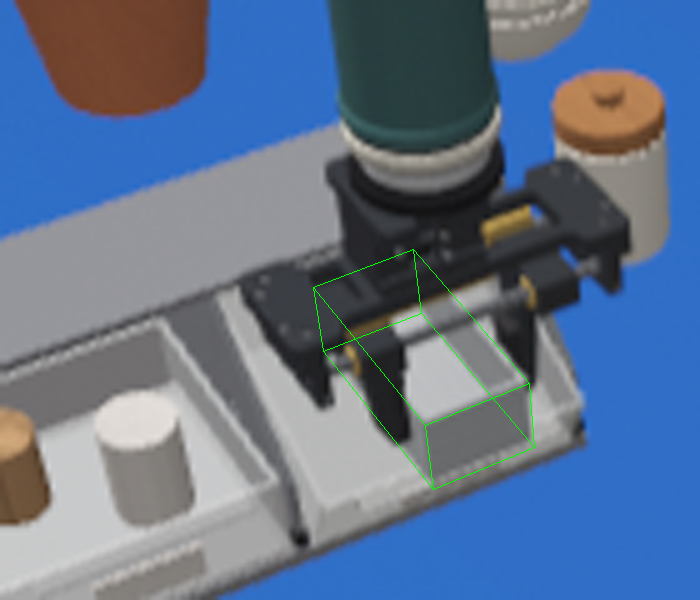

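```bash
python3 -m jog '{"dp":[[-0.0030,-0.0198,0],[-0.0030,-0.0198,0],[-0.0030,-0.0198,0],[-0.0030,-0.0198,0],[-0.0030,-0.0198,0],[-0.0030,-0.0198,0],[-0.0030,-0.0198,0],[-0.0030,-0.0198,0]],"turn":[0,0,0,0,0,0,0,0],"gripper":[0.04,0.04,0.04,0.04,0.04,0.04,0.04,0.04]}' 50; python3 -c "
from h import *
s=st(); d=cam('side'); f=d['frame'];
g=cv2.resize(f[130:290,150:350],None,fx=4,fy=4,interpolation=cv2.INTER_CUBIC);  cv2.imwrite('pics/a8s.png',g)
for th,c in ((.0,(0,255,0)),): draw(g,proj(d,tray(th,s['position'],-8.3)),c,4,(150,130))
cv2.imwrite('pics/a8o.png',g)
d=cam('top'); f=d['frame'];cv2.imwrite('pics/a8t.png',f)
"
```

```text
t: 7.5
position: [0.4681, 0.0191, 0.1581]
ee_rot: [0.756, 0.654, 0.0, 0.0]
contact_force: [1.0, -0.9, -1.5]
gripper_width: 0.0596
t 7.5 tcp [0.4681 0.0191 0.1581] toolY -8.3 bin [-0.1903 -0.0007  0.1581] F [ 1.  -0.9 -1.5] w 0.0596
```

View pics/a8o.png

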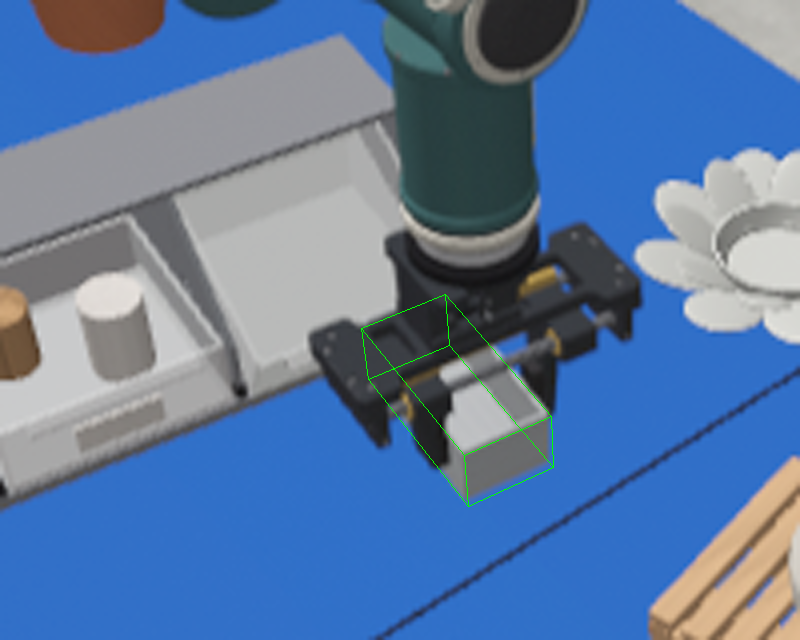

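View pics/a8t.png

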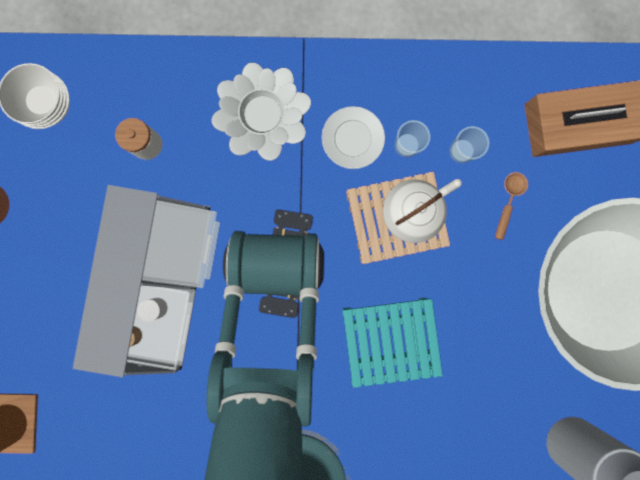

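```bash
python3 - <<'E'
from h import *
from scipy.optimize import least_squares
T=cam("top");S=cam("side")
tp=np.array([(346.6,190),(361.4,264),(434.2,171.6),(449.8,246)])-.5
sp=np.array([(348.4,244),(312.6,283.6),(411,277),(377,319.6)])-.5
for d,p in((T,tp),(S,sp)): print(np.round([atz(d,q,.066) for q in p],4).tolist())
def f(v,sz=None):
    x,y,a=v[:3]; L,W=(v[3],v[4]) if len(v)>3 else (.184,.156)
    P=[]
    for bx,by in((0,1),(0,-1),(1,1),(1,-1)):
        bx*=L; by*=W/2; P.append((x+bx*np.cos(a)-by*np.sin(a),y+bx*np.sin(a)+by*np.cos(a),.066))
    return np.r_[(proj(T,P)-tp).ravel(),(proj(S,P)-sp).ravel()]
for i in([.55,-.1,-1.38],[.55,-.1,-1.38,.184,.156]):
    r=least_squares(f,i);print(np.round(r.x,4),np.round(r.fun,1))
E
```

```text
[[0.6185, -0.0954, 0.066], [0.4679, -0.1277, 0.066], [0.6596, -0.2744, 0.066], [0.5076, -0.3072, 0.066]]
[[0.6214, -0.0969, 0.066], [0.4682, -0.1338, 0.066], [0.659, -0.2727, 0.066], [0.5082, -0.3045, 0.066]]
[ 0.5439 -0.1115 -1.3535] [-0.3 -0.8  0.3  0.1 -0.  -0.1  0.4  0.1 -1.  -0.2 -1.7 -1.3  0.8  0.2
  0.9  1.2]
[ 0.5442 -0.113  -1.353   0.1812  0.1549] [ 0.4 -0.6  1.  -0.3 -0.6  0.3 -0.3 -0.  -0.6  0.2 -1.  -1.1  0.2  0.1
  0.5  0.7]
```

```bash
python3 -m jog '{"dp":[[0.0168,-0.0232,0],[0.0169,-0.0233,0],[0.0169,-0.0232,0],[0.0169,-0.0233,-0.02],[0,0,-0.02],[0,0,0]],"turn":[5.2,5.2,5.2,5.2,0,0],"gripper":[0.04,0.04,0.04,0.04,0.04,0.04]}' 50; python3 - <<'E'
from h import *
s=st(); 
M=np.array([.544,-.112]);a=-1.3535
u=np.array([np.cos(a),np.sin(a)]);v=np.array([-u[1],u[0]])
P=lambda x,y,z:[*(M+x*u+y*v),z]
for cn,(x0,y0,x1,y1),k in(("side",(230,190,430,340),4),("top",(250,150,460,300),3.8)):
    d=cam(cn); f=d['frame']; g=cv2.resize(f[y0:y1,x0:x1],None,fx=k,fy=k,interpolation=cv2.INTER_CUBIC)
    def pl(pts,c):
        q=((proj(d,pts)-[x0,y0]+.5)*k).astype(int); cv2.polylines(g,[q.reshape(-1,1,2)],True,c,1)
    pl([P(0,.078,.066),P(0,-.078,.066),P(.184,-.078,.066),P(.184,.078,.066)],(0,0,255))
    pl([P(0,.033,0),P(0,-.033,0),P(-.14,-.033,0),P(-.14,.033,0)],(255,255,255))
    draw(g,proj(d,tray(0,s['position'],12.45)),(0,255,0),k,(x0,y0))
    cv2.imwrite(f'pics/b1{cn}.png',g)
E
```

```text
t: 8.3
position: [0.5341, -0.0727, 0.115]
ee_rot: [0.626, 0.78, -0.001, -0.003]
contact_force: [-1.6, 0.3, -2.6]
gripper_width: 0.0596
t 8.3 tcp [ 0.5341 -0.0727  0.115 ] toolY 12.48 bin [-0.2713 -0.0795  0.115 ] F [-1.6  0.3 -2.6] w 0.0596
```

View pics/b1side.png

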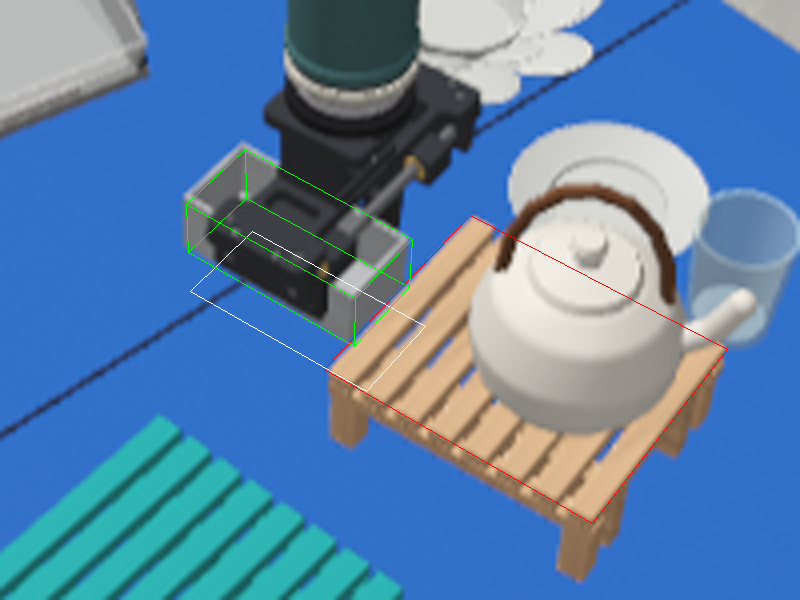

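View pics/b1top.png

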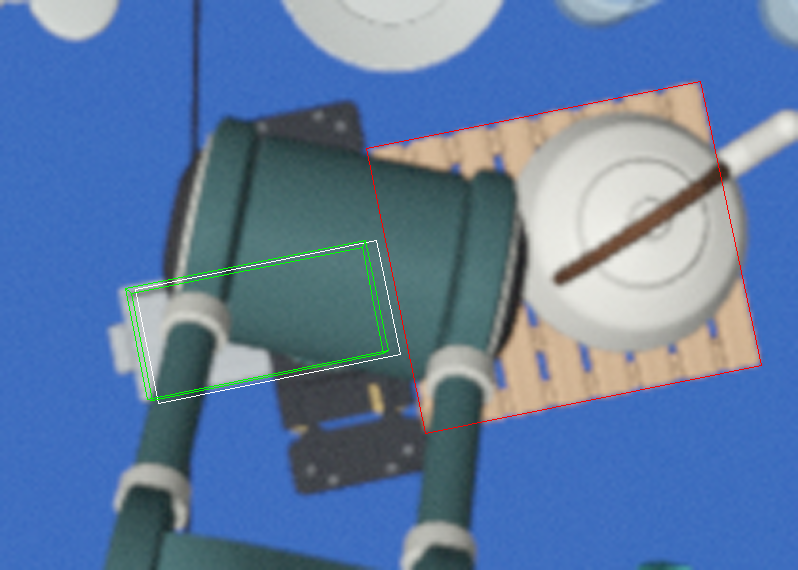

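```bash
python3 - <<'E'
from h import *
s=st(); print(np.round(s["qpos"],3))
d=cam("side"); cv2.imwrite("pics/b2.png",d["frame"])
t=cam("top")
for z in(.25,.3,.35,.4,.45): print(z,np.round(atz(t,(388,213),z),3), np.round(atz(t,(388,230),z),3))
for n in("kettle_centre",): print(nets.look_for(n,"side")[:2],nets.look_for(n,"top")[:2])
E
```

```text
t 8.4 tcp [ 0.5351 -0.0725  0.1172] toolY 12.53 bin [-0.2709 -0.0805  0.1172] F [-0.2 -0.1 -2.1] w 0.0595
[-1.810e-01  2.020e-01  2.055e+00  1.000e-03  8.860e-01 -4.000e-01]
0.25 [ 0.556 -0.159  0.25 ] [ 0.527 -0.159  0.25 ]
0.3 [ 0.552 -0.153  0.3  ] [ 0.524 -0.153  0.3  ]
0.35 [ 0.547 -0.146  0.35 ] [ 0.521 -0.147  0.35 ]
0.4 [ 0.543 -0.14   0.4  ] [ 0.519 -0.14   0.4  ]
0.45 [ 0.539 -0.134  0.45 ] [ 0.516 -0.134  0.45 ]
[{'position': [0.5554, -0.2486, 0.1479], 'score': 0.86}] [{'position': [0.5738, -0.2242, 0.1533], 'score': 0.82}]
```

View pics/b2.png

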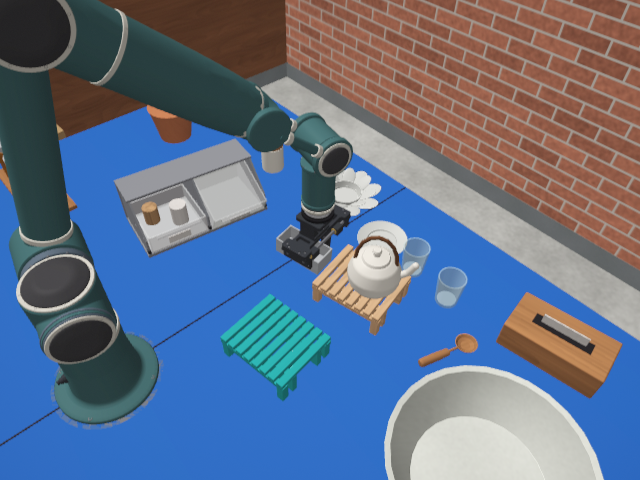

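```bash
python3 - <<'E'
from h import *
s=st(); d=cam("side"); p=s["position"]
for dz in(0,.1,.15,.2,.25,.3): print(dz,np.round(proj(d,[p[0],p[1],p[2]+dz])[0]))
E
python3 -m jog '{"dp":[[0.0005,0,-0.014],[0,0,-0.012],[0,0,-0.007],[0,0,0]],"turn":[0,0,0,0],"gripper":[0.04,0.04,0.04,0.04]}' 50; python3 - <<'E'
from h import *
s=st()
d=cam("side"); crop(d["frame"],250,190,410,310,5,"pics/b3.png")
E
```

```text
t 8.6 tcp [ 0.5361 -0.0729  0.1189] toolY 12.56 bin [-0.2712 -0.0816  0.1189] F [-0.8  0.7 -1.1] w 0.0596
0 [317. 240.]
0.1 [318. 209.]
0.15 [318. 192.]
0.2 [319. 174.]
0.25 [319. 155.]
0.3 [320. 135.]
t: 9.05
position: [0.5352, -0.0733, 0.0833]
ee_rot: [0.626, 0.78, -0.0, -0.001]
contact_force: [-0.2, -0.3, -2.6]
gripper_width: 0.0597
t 9.05 tcp [ 0.5352 -0.0733  0.0833] toolY 12.5 bin [-0.2717 -0.0807  0.0833] F [-0.2 -0.3 -2.6] w 0.0597
```

View pics/b3.png

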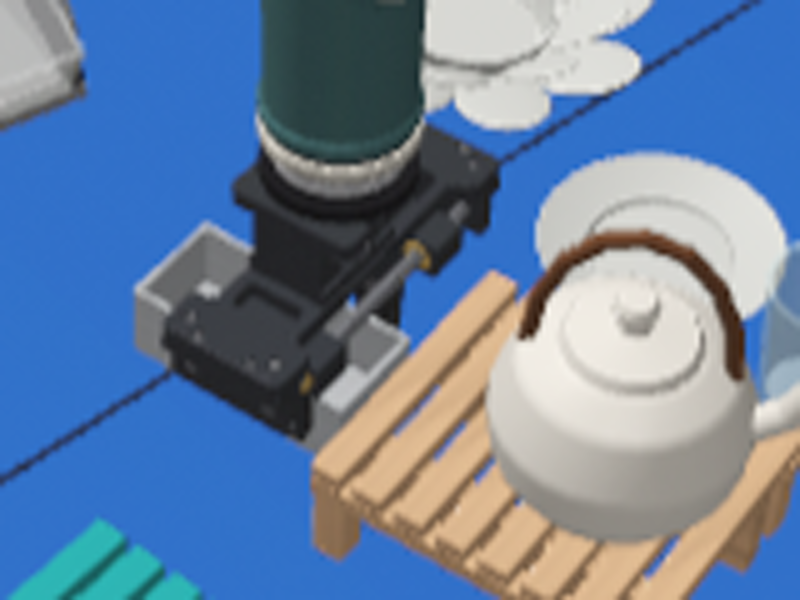

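```bash
python3 -m jog '{"dp":[[0,0,-0.002],[0,0,-0.001],[0,0,0],[0,0,0],[0,0,0],[0,0,0],[0,0,0],[0,0,0]],"turn":[0,0,0,0,0,0,0,0],"gripper":[0.04,0.04,0.088,0.088,0.088,0.088,0.088,0.088]}' 10; python3 -m jog '{"dp":[[-0.0045,0.0205,0],[-0.0046,0.0205,0],[-0.0045,0.0205,0],[-0.0045,0.0205,0],[0,0,0]],"turn":[0,0,0,0,0],"gripper":[0.088,0.088,0.088,0.088,0.088]}'
cat >> h.py <<'E'
M=np.array([.544,-.112]);AB=-1.3535
U=np.array([np.cos(AB),np.sin(AB)]);V=np.array([-U[1],U[0]])
def P(x,y,z): return [*(M+x*U+y*V),z]
def ws(p): p=np.array(p)[:2]-M; return np.array([p@U,p@V])
def pl(d,g,pts,c,k,o):
    q=((proj(d,pts)-o+.5)*k).astype(int); cv2.polylines(g,[q.reshape(-1,1,2)],True,c,1)
E
python3 - <<'E'
from h import *
s=st(); print("stand",ws(s["position"]))
for cn,(x0,y0,x1,y1),k in(("side",(230,190,390,310),5),("top",(250,150,460,300),3.8)):
    d=cam(cn); f=d['frame']; g=cv2.resize(f[y0:y1,x0:x1],None,fx=k,fy=k,interpolation=cv2.INTER_CUBIC)
    for z in(0,.045): pl(d,g,[P(-.01,.03,z),P(-.01,-.03,z),P(-.14,-.03,z),P(-.14,.03,z)],(0,255,0),k,(x0,y0))
    pl(d,g,[P(0,.033,0),P(0,-.033,0),P(-.14,-.033,0),P(-.14,.033,0)],(255,255,255),k,(x0,y0))
    cv2.imwrite(f'pics/b4{cn}.png',g)
E
```

```text
t: 9.9
position: [0.536, -0.0735, 0.0817]
ee_rot: [0.626, 0.78, 0.0, 0.0]
contact_force: [0.7, -0.4, -0.2]
gripper_width: 0.0881
t: 10.4
position: [0.5171, 0.0101, 0.0815]
ee_rot: [0.625, 0.781, -0.0, -0.0]
contact_force: [-0.7, 0.6, 0.3]
gripper_width: 0.088
t 10.4 tcp [0.5171 0.0101 0.0815] toolY 12.64 bin [-0.1919 -0.0504  0.0815] F [-0.7  0.6  0.3] w 0.088
stand [-1.25076067e-01  5.24394723e-05]
```

View pics/b4side.png

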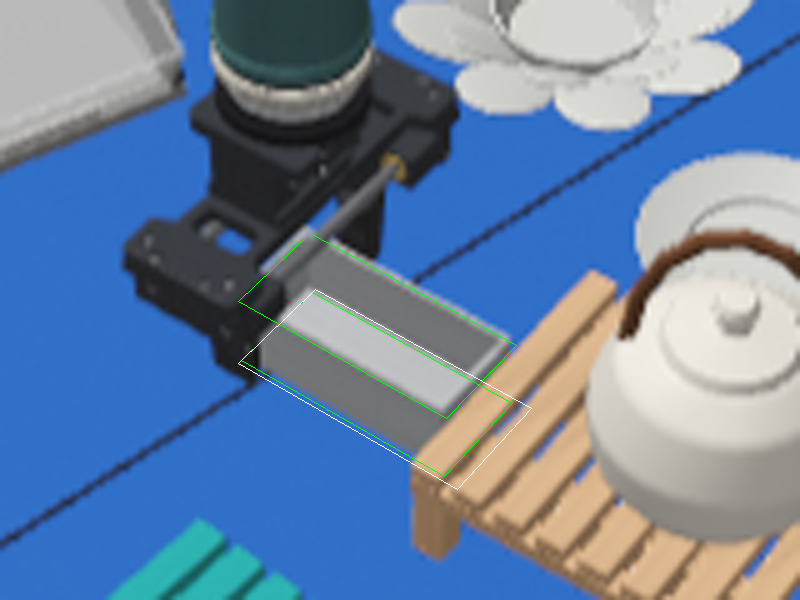

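View pics/b4top.png

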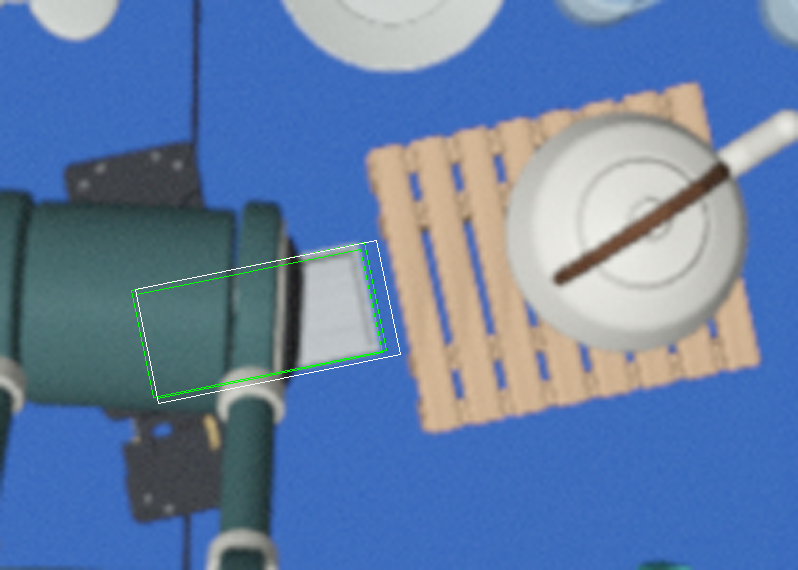

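```bash
python3 - <<'E'
from h import *
d=cam("top"); x0,y0,x1,y1=335,175,385,265;k=8
g=cv2.resize(d['frame'][y0:y1,x0:x1],None,fx=k,fy=k,interpolation=cv2.INTER_CUBIC)
for y,c in((.033,(0,0,255)),(-.033,(0,0,255)),(0,(0,255,0))):
    q=((proj(d,[P(-.02,y,.054),P(.06,y,.054)])-[x0,y0]+.5)*k).astype(int); cv2.line(g,tuple(map(int,q[0])),tuple(map(int,q[1])),c,1)
cv2.imwrite("pics/b5.png",g[:600] if 0 else cv2.resize(g,None,fx=.83,fy=.83))
E
```

```text
(no output)
```

View pics/b5.png

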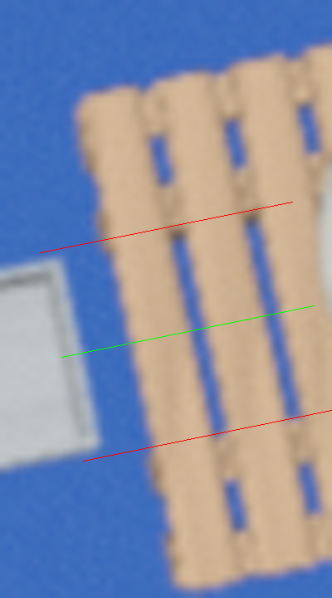

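```bash
python3 -m jog '{"dp":[[0,0,0],[0,0,0],[0,0,0],[0,0,0],[0,0,0],[0.0032,-0.0146,0],[0.0032,-0.0146,0],[0,0,0]],"turn":[0,0,0,0,0,0,0,0],"gripper":[0.04,0.04,0.04,0.04,0.04,0.04,0.04,0.04]}' 25; python3 - <<'E'
from h import *
s=st(); print("stand",ws(s["position"]))
d=cam("side"); crop(d["frame"],250,190,410,310,5,"pics/b6.png")
E
```

```text
t: 11.35
position: [0.5248, -0.0226, 0.0817]
ee_rot: [0.627, 0.779, -0.0, 0.0]
contact_force: [1.0, 0.1, 1.6]
gripper_width: 0.0595
t 11.35 tcp [ 0.5248 -0.0226  0.0817] toolY 12.41 bin [-0.2231 -0.0629  0.0817] F [1.  0.1 1.6] w 0.0595
stand [-0.09144176  0.00056735]
```

View pics/b6.png

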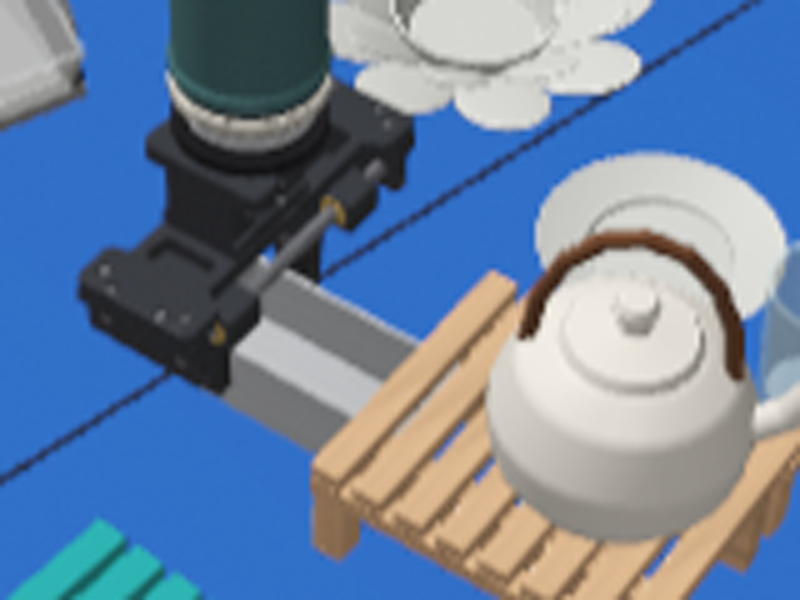

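```bash
python3 -m jog '{"dp":[[0.0025,-0.0112,0],[0.0024,-0.0112,0],[0.0025,-0.0112,0],[0,0,0]],"turn":[0,0,0,0],"gripper":[0.04,0.04,0.04,0.04]}' 25;python3 -c "
from h import *
s=st(); print('stand',ws(s['position']))"; python3 -m jog '{"dp":[[0.0024,-0.0112,0],[0.0024,-0.0112,0],[0.0024,-0.0112,0],[0,0,0]],"turn":[0,0,0,0],"gripper":[0.04,0.04,0.04,0.04]}' 25; python3 - <<'E'
from h import *
s=st(); print("stand",ws(s["position"]))
d=cam("side"); crop(d["frame"],250,190,410,310,5,"pics/b7.png")
d=cam("top"); crop(d["frame"],270,150,460,280,4,"pics/b7t.png")
E
```

```text
t: 11.8
position: [0.5322, -0.056, 0.0817]
ee_rot: [0.626, 0.78, -0.0, 0.0]
contact_force: [0.5, -2.5, 1.1]
gripper_width: 0.0595
t 11.8 tcp [ 0.5322 -0.056   0.0817] toolY 12.44 bin [-0.255  -0.0751  0.0817] F [ 0.5 -2.5  1.1] w 0.0595
stand [-0.05726681  0.00051178]
t: 12.2
position: [0.5393, -0.0896, 0.0817]
ee_rot: [0.626, 0.78, -0.0, 0.0]
contact_force: [0.7, -1.9, 1.7]
gripper_width: 0.0601
t 12.2 tcp [ 0.5393 -0.0896  0.0817] toolY 12.44 bin [-0.2872 -0.0872  0.0817] F [ 0.7 -1.9  1.7] w 0.0601
stand [-0.02288679  0.00028924]
```

View pics/b7.png

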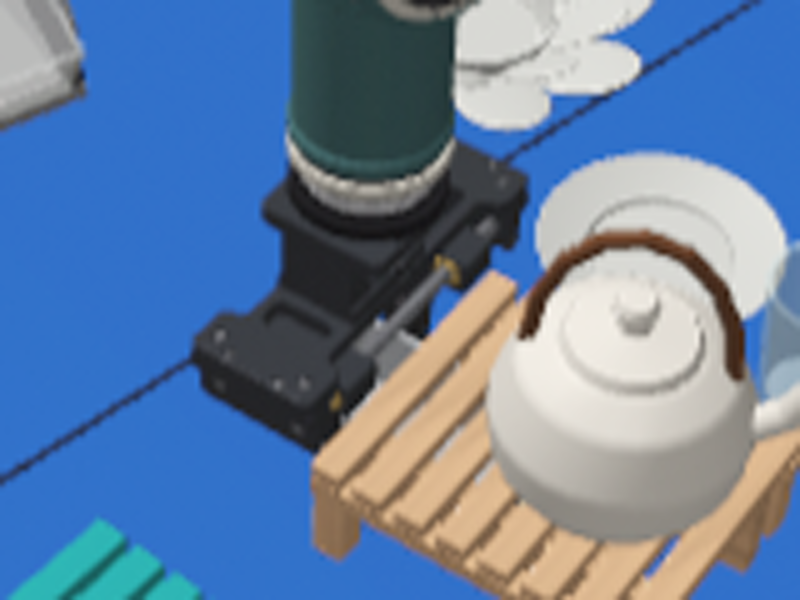

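```bash
python3 -m jog '{"dp":[[0,0,0],[0,0,0],[0,0,0],[0,0,0],[-0.0043,0.0195,0],[-0.0043,0.0195,0],[-0.0043,0.0196,0],[0,0,-0.004]],"turn":[0,0,0,0,0,0,0,0],"gripper":[0.088,0.088,0.088,0.088,0.088,0.088,0,0]}' 20;python3 -m jog '{"dp":[[0,0,0],[0,0,0],[0,0,0],[0,0,0],[0,0,0],[0,0,0],[0,0,0],[0,0,0]],"turn":[0,0,0,0,0,0,0,0],"gripper":[0,0,0,0,0,0,0,0]}' 20; python3 - <<'E'
from h import *
s=st(); print("stand",ws(s["position"]))
for cn,(x0,y0,x1,y1),k in(("side",(250,190,410,310),5),("top",(270,150,460,280),4)):
    d=cam(cn); f=d['frame']; g=cv2.resize(f[y0:y1,x0:x1],None,fx=k,fy=k,interpolation=cv2.INTER_CUBIC)
    for z in(.024,): pl(d,g,[P(-.048,.013,z),P(-.048,-.013,z),P(-.038,-.013,z),P(-.038,.013,z)],(0,255,0),k,(x0,y0))
    cv2.imwrite(f'pics/b8{cn}.png',g)
E
```

```text
t: 13.1
position: [0.5256, -0.0276, 0.0779]
ee_rot: [0.625, 0.781, 0.0, -0.0]
contact_force: [-0.1, 0.3, 0.8]
gripper_width: 0.0741
t: 13.9
position: [0.526, -0.0294, 0.0777]
ee_rot: [0.626, 0.78, 0.0, -0.0]
contact_force: [0.1, 0.1, 0.4]
gripper_width: 0.0097
t 13.9 tcp [ 0.526  -0.0294  0.0777] toolY 12.5 bin [-0.2296 -0.0651  0.0777] F [0.1 0.1 0.4] w 0.0097
stand [-0.08458836  0.00023107]
```

View pics/b8side.png

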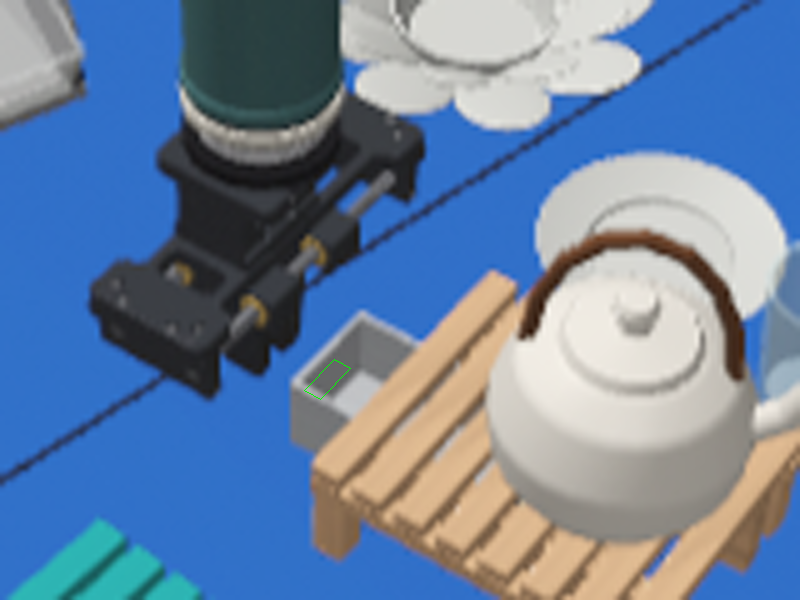

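View pics/b8top.png

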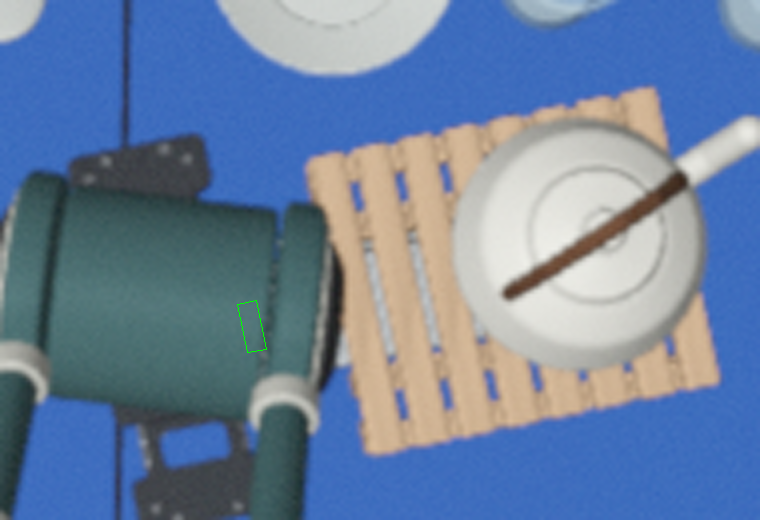

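```bash
cat > tail.py <<'E'
from h import *
d=cam("side")
print([ws(atz(d,(np.array(p)/5+[250,190]-.5),.045)).round(4).tolist() for p in ((360,313),(293,382))])
E
python3 tail.py; python3 -m jog '{"dp":[[0,0,0],[0,0,0],[0.0022,-0.0098,0],[0.0022,-0.0098,0],[0.0021,-0.0097,0],[0.0021,-0.0097,0],[0,0,0]],"turn":[0,0,0,0,0,0,0],"gripper":[0,0,0,0,0,0,0]}' 20; python3 - <<'E'
from h import *
s=st(); print("stand",ws(s["position"]))
d=cam("side"); crop(d["frame"],250,190,410,310,5,"pics/b9.png")
E
```

```text
[[-0.0452, 0.031], [-0.0451, -0.0266]]
t: 14.75
position: [0.5352, -0.07, 0.0779]
ee_rot: [0.626, 0.779, 0.0, 0.0]
contact_force: [0.2, 0.6, 0.4]
gripper_width: 0.0007
t 14.75 tcp [ 0.5352 -0.07    0.0779] toolY 12.42 bin [-0.2684 -0.0802  0.0779] F [0.2 0.6 0.4] w 0.0007
stand [-0.04295229  0.00046759]
```

View pics/b9.png

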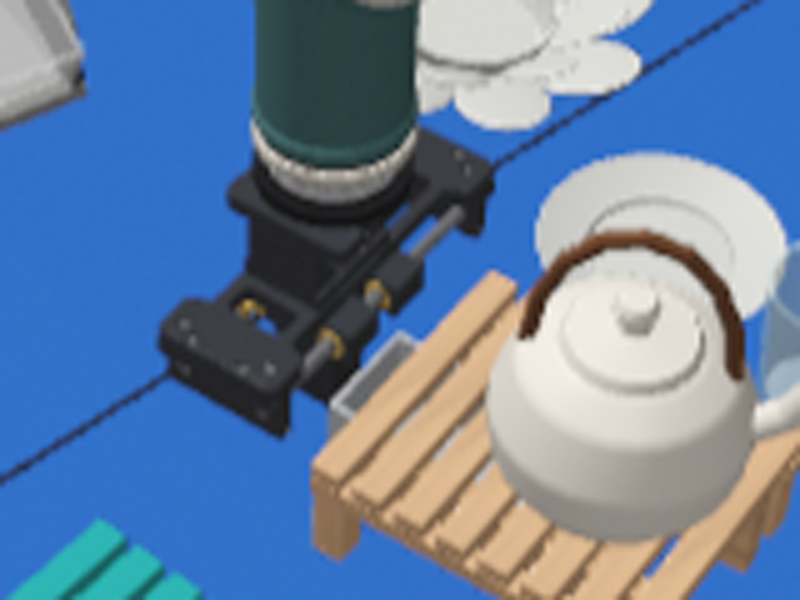

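```bash
python3 -m jog '{"dp":[[0.0013,-0.0059,0],[0.0013,-0.0059,0],[0.0006,-0.0029,0],[0,0,0]],"turn":[0,0,0,0],"gripper":[0,0,0,0]}' 20; python3 -c "
from h import *
s=st(); print('stand',ws(s['position']))"
python3 -m jog '{"dp":[[0.0006,-0.0029,0],[0,0,0]],"turn":[0,0],"gripper":[0,0]}' ; python3 -c "
from h import *
s=st(); print('stand',ws(s['position']))"
```

```text
t: 15.2
position: [0.5379, -0.0835, 0.0777]
ee_rot: [0.626, 0.78, -0.0, 0.0]
contact_force: [-0.2, 0.2, 0.1]
gripper_width: 0.0002
t 15.2 tcp [ 0.5379 -0.0835  0.0777] toolY 12.49 bin [-0.2814 -0.0849  0.0777] F [-0.2  0.2  0.1] w 0.0002
stand [-0.02915077  0.00022122]
t: 15.4
position: [0.5385, -0.0861, 0.0777]
ee_rot: [0.626, 0.78, -0.0, 0.0]
contact_force: [0.5, 0.2, 0.3]
gripper_width: 0.0004
t 15.4 tcp [ 0.5385 -0.0861  0.0777] toolY 12.52 bin [-0.2839 -0.0859  0.0777] F [0.5 0.2 0.3] w 0.0004
stand [-0.02650262  0.00019114]
```

```bash
for i in 1 2; do python3 -m jog '{"dp":[[0.0006,-0.0024,0],[0,0,0]],"turn":[0,0],"gripper":[0,0]}' | grep -v rot; done; python3 - <<'E'
from h import *
s=st(); print("stand",ws(s["position"]))
d=cam("side"); crop(d["frame"],250,190,410,310,5,"pics/b10.png")
E
```

```text
t: 15.6
position: [0.5391, -0.0885, 0.0777]
contact_force: [-0.4, 0.1, 1.0]
gripper_width: 0.0004
t: 15.8
position: [0.5397, -0.0909, 0.0777]
contact_force: [-0.2, 0.1, 0.5]
gripper_width: 0.0008
t 15.8 tcp [ 0.5397 -0.0909  0.0777] toolY 12.51 bin [-0.2885 -0.0877  0.0777] F [-0.2  0.1  0.5] w 0.0008
stand [-0.02151842  0.00030505]
```

View pics/b10.png

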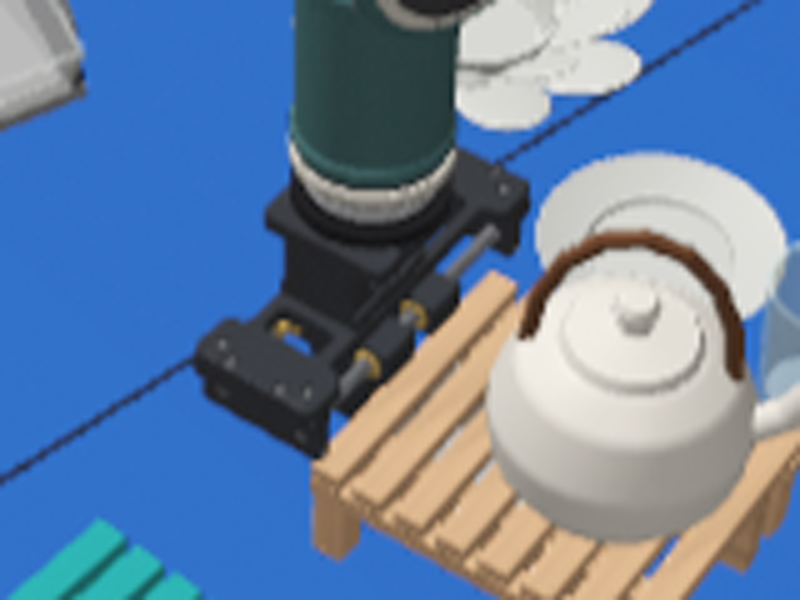

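```bash
for i in 1; do python3 -m jog '{"dp":[[0.0004,-0.0019,0],[0,0,0]],"turn":[0,0],"gripper":[0,0]}' | grep -v rot;  python3 -m jog '{"dp":[[0.0002,-0.001,0],[0,0,0]],"turn":[0,0],"gripper":[0,0]}' | grep -v rot; python3 -m jog '{"dp":[[0.0002,-0.001,0],[0,0,0]],"turn":[0,0],"gripper":[0,0]}' | grep -v rot; done; python3 -c "
from h import *
s=st(); print('stand',ws(s['position']))"
```

```text
t: 16.05
position: [0.54, -0.0927, 0.0777]
contact_force: [-0.2, 0.9, 0.5]
gripper_width: 0.0001
t: 16.25
position: [0.54, -0.0929, 0.0777]
contact_force: [-0.1, 3.8, 2.2]
gripper_width: 0.0006
t: 16.45
position: [0.5399, -0.0931, 0.0777]
contact_force: [-0.6, 7.8, 3.9]
gripper_width: 0.0003
t 16.45 tcp [ 0.5399 -0.0931  0.0777] toolY 12.46 bin [-0.2906 -0.0884  0.0777] F [-0.6  7.8  3.9] w 0.0003
stand [-0.0193224   0.00011412]
```

```bash
python3 -m jog '{"dp":[[-0.0011,0.005,0],[-0.0043,0.0195,0],[-0.0065,0.0293,0],[-0.0086,0.039,0.01],[-0.0086,0.039,0.02],[0,0,0.04],[0,0,0]],"turn":[0,0,0,0,0,0,0],"gripper":[0,0,0,0,0,0,0]}'; python3 - <<'E'
from h import *
s=st(); print("stand",ws(s["position"]))
for cn,(x0,y0,x1,y1),k in(("side",(290,220,410,310),6),("top",(320,150,460,280),5)):
    d=cam(cn); f=d['frame']; g=cv2.resize(f[y0:y1,x0:x1],None,fx=k,fy=k,interpolation=cv2.INTER_CUBIC)
    cv2.imwrite(f'pics/c1{cn}raw.png',g); cv2.imwrite(f'pics/c1{cn}full.png',f)
    pl(d,g,[P(-.01,.013,.024),P(-.01,-.013,.024),P(0,-.013,.024),P(0,.013,.024)],(0,255,0),k,(x0,y0))
    pl(d,g,[P(0,.03,.045),P(0,-.03,.045),P(.13,-.03,.045),P(.13,.03,.045)],(0,0,255),k,(x0,y0))
    cv2.imwrite(f'pics/c1{cn}.png',g)
    for n in("kettle_centre","tray_tab","tray_centre"): print(cn,n,nets.look_for(n,cn)[:2])
E
```

```text
t: 17.15
position: [0.5148, 0.0383, 0.1528]
ee_rot: [0.625, 0.781, 0.003, 0.004]
contact_force: [1.1, -0.7, 0.6]
gripper_width: 0.0007
t 17.15 tcp [0.5148 0.0383 0.1528] toolY 12.66 bin [-0.1644 -0.0439  0.1528] F [ 1.1 -0.7  0.6] w 0.0007
stand [-0.15308272  0.00386162]
side kettle_centre [{'position': [0.5561, -0.2494, 0.1485], 'score': 0.6}]
side tray_tab []
side tray_centre [{'position': [0.5209, -0.2124, 0.0629], 'score': 0.54}, {'position': [0.798, 0.0921, 0.0175], 'score': 0.21}]
top kettle_centre [{'position': [0.5705, -0.2216, 0.1538], 'score': 0.82}, {'position': [0.5507, -0.1355, 0.0222], 'score': 0.6}]
top tray_tab [{'position': [0.5512, -0.1331, 0.022], 'score': 0.77}]
top tray_centre [{'position': [0.5459, -0.1409, 0.023], 'score': 0.64}, {'position': [0.4243, 0.3003, 0.1004], 'score': 0.26}]
```

View pics/c1side.png

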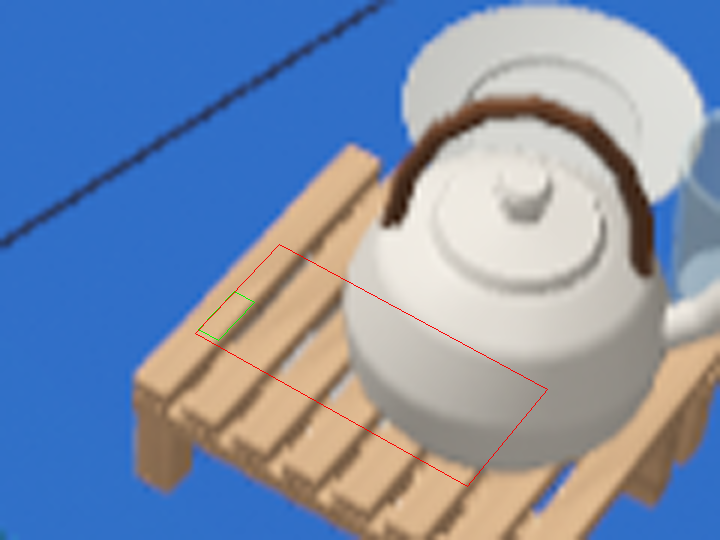

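View pics/c1top.png

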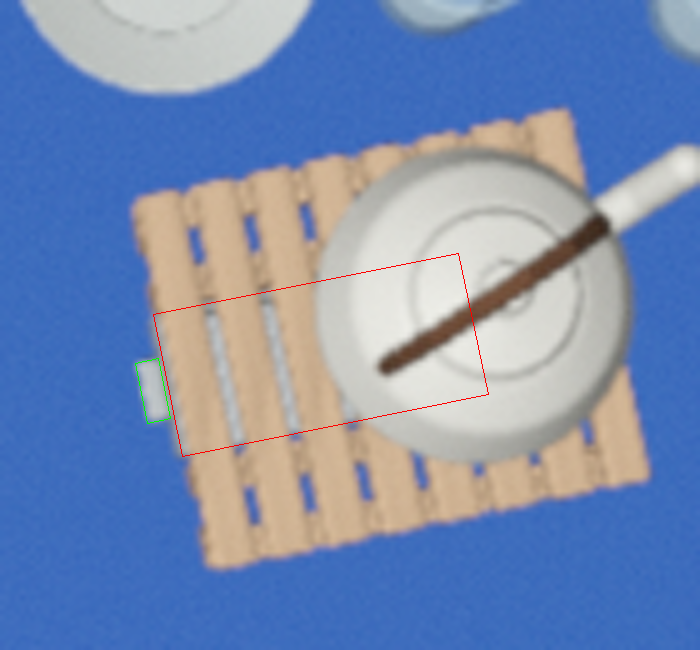

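View pics/c1sidefull.png

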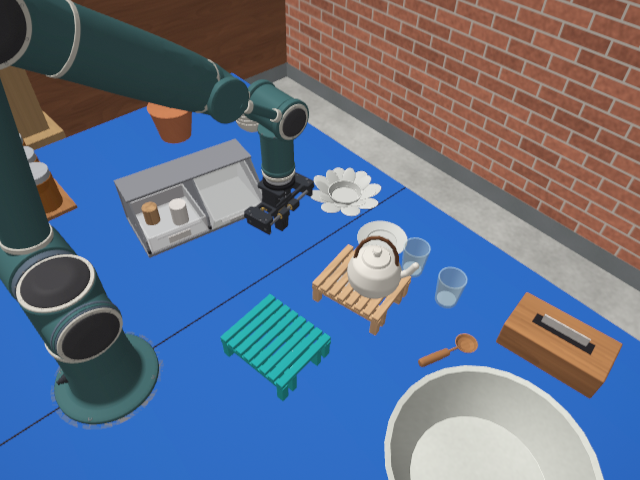

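```bash
python3 -c "
from h import *
st(); print(close_job())"
```

```text
t 17.55 tcp [0.5105 0.0367 0.1463] toolY 12.46 bin [-0.1667 -0.0399  0.1463] F [0.3 0.6 0.3] w 0.0008Traceback (most recent call last):
  File "<string>", line 3, in <module>
    st(); print(close_job())
                ^^^^^^^^^
NameError: name 'close_job' is not defined
```

```bash
python3 -c "
from station import close_job
print(close_job())"
```

```text
the job is handed in; nothing more can be done
None
```

The drip tray is out of the hopper and sits fully home in the bay under the kettle, let go. I handed the job in at about 17.6 s of the 58 s allowed; no verdict was reported.

- **Freeing the tray:** I gripped its sides lightly (5 N) near the nose and lifted straight up. The tail stayed on the hopper floor and the tray turned level by itself. Measured forces stayed under about 3 N, so it was not forced. I then held it firmly and drew it forward between hood and front wall; the pictures showed it level and well clear of the bin.
- **Putting it in the bay:** I set it down in front of the mouth, gripped it again near the tail and slid it in. The last stretch I pushed on the tab with closed fingers, until the force rose to about 8 N at the depth expected for the stop.

**Last checks:**
- After backing off, the tab in the top picture lay on the predicted home outline, within about 1 mm along the bay and sideways. The tray shows through the slats.
- The kettle is where it started, within the network's error (about 4 mm). The other things look unmoved in the pictures; I did not measure each one again.
- The gripper stood about 130 mm clear of the tray.
- **Poor reading:** the networks' final readings for the tray were poor. The side camera did not find the tab, which the stand hides, and the top camera put the tab about 30 mm off. I relied on the overlay and the force at the stop instead.

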